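# Proof-pull the re-glued canister lid knobs

## Task

Turn the grey knob of the pull tester until the red hand lies on the green 12 N mark, and let go of it. Then take the lids with re-glued knobs out of the crate one at a time, blue first, then yellow, white and green (one may be missing today): slide each under the tester's fork, pull it straight up by its knob until the black hand meets the red one, hold it there for about two seconds and never go past 18 N, let it down, slide it out and lay it flat in the brown tray beside the others. Leave the black-knobbed lid and the tamper in the crate, do not disturb what stands around, and leave the red hand on its mark.

Things in the scene. Friction and masses are not known exactly. Their poses are not given: they have to be found in the camera images.
- tester: bench pull tester fixed to the counter: grey bed plate (x -150 to 80, y +-85 mm in its frame, top 20 mm above the counter) with a yellow-and-steel fork, and a blue housing (x -20 to 80 mm, top at 60 mm) with dial and grey knob on it; origin at counter level; x axis points from the fork's open end to the housing. Two guide posts, 10 mm across, 98 mm high, at x -31, y +-62 mm
- seat (a point): point on the bed's top (20 mm above the counter) midway between the fork's lips, at x -85 mm of the tester, axes as the tester's: a lid's centre belongs within 20 mm of it during a pull, the lid's edges under both lips. A lid lying on the bed has 12 mm to spare under the lips; the lips' open ends are 50 mm before the seat, the fork's yellow crossbar 47 mm past it (from 22 to 52 mm above the counter)
- fork: sprung fork: two steel lips 99 mm long, 26 mm wide, 6 mm thick along the tester's x, 56 mm apart, undersides 40 mm above the counter at rest, joined by a yellow crossbar at the housing end, open towards the tester's -x. It slides straight up against 600 N/m (20 mm of lift is 12 N; stop at 40 mm) and sinks back. Origin at counter level under the seat at rest; rises with the fork
- pull_hand (a joint): black hand on the dial, rad, shows the pull on the fork: 0 at no pull, 0.15 rad per newton (90 rad per metre of fork lift), clockwise seen from above; the dial ticks every 2 N; 12 N is 1.8
- set_hand (a joint): red hand on the dial, rad on the same scale, moved by the grey knob; it lies on the green mark (12 N) at 1.8; the dial's centre is at x 30, y 36 mm in the tester's frame, its zero points to the tester's -x and angles grow clockwise from above
- set_knob (a joint): turn of the grey knob, rad, growing clockwise from above, 0 to 8.5, stays where it is left; the red hand moves 0.35 rad per rad of the knob, the same way; on the mark at about 5.14; it starts well short of it
- set_knob_grip (a point): grip point of the grey knob, on its vertical axis (x 30, y -46 mm in the tester's frame), 7 mm below the knob's top and 37 mm above the housing's top; the knob is a bar 42 mm long, 14 mm wide, 32 mm tall (on a disc 44 mm across); point's x axis runs along the bar and turns with it (at knob turn 0 it points along the tester's x)
- crate: open grey plastic crate 300 x 204 mm, 60 mm high, walls and floor 5 mm, heavy and fixed; holds the lids and other things, all lying on its floor; origin at the centre of its underside, x along the long side; stands left or right of the tester
- tray: brown serving tray 310 x 200 mm with a 16 mm rim, rim and floor 4 mm thick, fixed; for the lids that passed; origin at the centre of its underside, x along the long side; stands on the other side from the crate
- lid_blue: canister lid with a re-glued blue knob: flat grey metal disc 80 mm across, 8 mm thick, 0.10 to 0.17 kg, with a blue cylindrical knob 24 mm across and 36 mm tall on its middle (knob top 44 mm above the underside); origin at the centre of the disc's underside, z up along the knob
- lid_yellow: canister lid with a re-glued yellow knob: flat grey metal disc 80 mm across, 8 mm thick, 0.10 to 0.17 kg, with a yellow cylindrical knob 24 mm across and 36 mm tall on its middle (knob top 44 mm above the underside); origin at the centre of the disc's underside, z up along the knob
- lid_white: canister lid with a re-glued white knob: flat grey metal disc 80 mm across, 8 mm thick, 0.10 to 0.17 kg, with a white cylindrical knob 24 mm across and 36 mm tall on its middle (knob top 44 mm above the underside); origin at the centre of the disc's underside, z up along the knob
- lid_green: canister lid with a re-glued green knob: flat grey metal disc 80 mm across, 8 mm thick, 0.10 to 0.17 kg, with a green cylindrical knob 24 mm across and 36 mm tall on its middle (knob top 44 mm above the underside); origin at the centre of the disc's underside, z up along the knob
- lid_black: lid like the others but with a black knob, not repaired: stays in the crate; origin at the centre of its underside
- tamper: steel coffee tamper, base 54 mm across, 70 mm tall, stays in the crate; origin at the centre of its underside
- cups: stack of paper cups, 82 mm across, 155 mm tall, bystander; origin at the centre of its underside
- sauce: red sauce bottle, 60 mm across, 170 mm tall, bystander; origin at the centre of its underside
- canister: aluminium canister, 76 mm across, 110 mm tall, bystander; origin at the centre of its underside
Things that resemble listed ones, but are neither listed nor needed, are in the scene too. What is shaped like the lid_yellow but pink is not meant.

How it is judged:
By the outcome, as a careful person would: the job done as asked, in the order asked, and still so for the second after the job is handed in, with the robot touching nothing.
Of lid_blue, lid_yellow, lid_white, lid_green only 3 to 4 are there at a start; the rules pass over those that are not, and their reading is None.
At some moment in a run one of lid_blue, lid_yellow, lid_white, lid_green may be knocked a few centimetres aside while the robot is not near it.
Once in a run the grip may slacken for a moment while it holds something.
It also fails if it takes over 210 s, if anything falls off the work surface, if the arm or the gripper's body presses on something with over 40 N, if the wrist force passes 120 N, or if a joint passes its speed limit or range.

## Robot

A 6-joint arm with a two-finger parallel gripper is mounted at the origin on the work surface. World frame = base frame: x ahead of the robot, y to its left, z up, the work surface at z = 0. Lengths are in m, angles in degrees, forces in N, time in s.
With the tool pointing down it reaches from about 0.3 to 0.75 m from the base axis. Payload 8.5 kg.
Tool frame: the origin (TCP) lies between the finger pads; the fingertips stand 17 mm ahead of it and the grasp point (between the pads) lies 2 mm behind it; z points along the fingers, y is the direction in which the jaws open and shut (so a half turn about z gives the same grasp; the last joint's range is limited). The gripper opens to 85 mm and grips with 20 to 120 N. Pads are 22 mm wide; open, the fingers measure 114 mm over their backs; the gripper's body (76 mm by 85 mm) begins 54 mm behind the grasp point. The pads swing forward as they close: fully open they stand 13 mm farther back than shut.
Start: joints at [-83.096, 21.807, 74.336, -0, 83.858, -12.336], TCP at [0.181, -0.519, 0.248] pointing down, gripper open.
Joint ranges: [-178.18, 178.18], [-50.72, 133.34], [12.68, 142.11], [-81.47, 261.47], [9.98, 163.14], [-165.26, 165.26]. Speed limits (degrees/s): [136.94, 136.94, 180, 180, 180, 180].

## Interface

Orientations are given as a 3x3 rotation matrix whose columns are the frame's x, y, z axes.
In Python, from rig import readout, eyes, env gives the robot as it stands.
- The arm moves only by the tool arm_command, never from a script. Its argument "rows" is text: rows parted by semicolons, each of 7 numbers parted by spaces: the closure, from 0 (fully open) to 1 (shut), then the shift along the tool's x, y, z in mm, then the turn, a rotation vector about the tool's x, y, z in degrees. In form: grip dx dy dz rx ry rz; .... A call has 1 to 5 rows; each row shifts and turns the commanded pose from where the row before left it, along the tool's axes as they then stand; what a row does not reach is not made up. A row lasts 1/12 s, in which the tool goes at most 41.7 mm and 7.16 degrees, less where a joint would pass 70% of its speed; a pose out of reach is approached as far as the arm can. A call with a gripper value outside its range is refused whole. The fingers move at their own pace and stop on an object; "squeeze" is the grip in N (left out, the last holds). Time passes only in rows, so rows that do not move let the fingers close. It gives the time, the measured TCP pose, the force and the opening at its end, in the units of the state.
- readout.observe(): the state, without advancing time (a new reading comes with each control period).
- eyes.get_image(name): name is "side" or "top"; returns the picture (420x560x3 uint8, red, green, blue); there is no depth.
- eyes.camera_model(name): a dict with "mtx" (3x3 intrinsics, pixels), "view" (4x4, takes a point from world to camera coordinates). Camera axes: x right, y up, looking along -z (the intrinsics and any distortion apply to the point x, -y, -z); pixel columns grow to the right and rows downward; lengths in m; the calibration is good to about 2 mm. A picture is of the moment at which its call begins. camera_model takes no time and is no camera call.
- env.close_job(): hands the job in, once; it reports no verdict.
The state is a dict: "time_s": time; "q": joint angles; "qvel": joint speeds; "joint_efforts": joint torques, N m; "position": TCP position; "tool_rot": TCP orientation; "ft_force": force on the tool from outside, world axes, zero at the start; "wrist_torque": the same for the moment, N m; "grip_width": finger opening in m.
Only numpy, scipy, OpenCV 4.12 (cv2) and the standard library are available. Lean on these libraries where they do the work, as an engineer would, in place of code of your own. Each camera call takes 0.05 s, during which the arm holds its last target. There are 200 camera calls.

## Working session

There is one attempt and no reset: what is moved stays moved. The work goes in short steps, Python scripts to look and compute and a tool call to move; the robot and the scene stay as the last step left them, time stands still between calls to the robot, and variables do not carry over. Pictures are saved under pics/ and viewed, about 12 in all and at most 16, crops included, and the job is handed in when it is done.

Besides the shell and the picture viewer there is one more tool, called after "Call:" as a command line: name --argument value ..., lists and objects as JSON in quotes. arm_command: Moves the arm, as the interface text tells. Its arguments: {"type":"object","properties":{"rows":{"type":"string"},"squeeze":{"type":"number"}},"required":["rows"]}

```bash
ls; mkdir -p pics
cat > h.py <<'E'
import numpy as np, cv2
from rig import readout, eyes, env
def snap(n,f):
    im=eyes.get_image(n); cv2.imwrite(f'pics/{f}.png',im[:,:,::-1]); return im
def ray(n,u,v):
    c=eyes.camera_model(n); V=np.array(c['view']); K=np.array(c['mtx'])
    d=c.get('dist'); 
    p=np.linalg.solve(K,[u,v,1.]); d=np.array([p[0],-p[1],-p[2]])
    R=V[:3,:3]; return -R.T@V[:3,3], R.T@d
def plane(n,u,v,z):
    o,d=ray(n,u,v); return o+d*(z-o[2])/d[2]
def proj(n,P):
    c=eyes.camera_model(n); V=np.array(c['view']); K=np.array(c['mtx'])
    p=V[:3,:3]@np.array(P)+V[:3,3]; q=K@[p[0],-p[1],-p[2]]; return q[:2]/q[2]
E
python3 - <<'E'
from h import *
for n in('top','side'):
    snap(n,n+'0'); print(eyes.camera_model(n)); 
s=readout.observe(); print(s)
E
```

```text
pics
{'mtx': array([[379.20866559,   0.        , 281.06844895],
       [  0.        , 379.20866559, 207.7954166 ],
       [  0.        ,   0.        ,   1.        ]]), 'view': array([[ 0.02281092, -0.99965145,  0.01329082, -0.01268687],
       [ 0.99778027,  0.02359615,  0.06227158, -0.51172363],
       [-0.06256349,  0.01184084,  0.99797074, -1.05339325],
       [ 0.        ,  0.        ,  0.        ,  1.        ]])}
{'mtx': array([[398.90500009,   0.        , 270.71319383],
       [  0.        , 398.90500009, 214.00001573],
       [  0.        ,   0.        ,   1.        ]]), 'view': array([[-0.96633584, -0.25720133, -0.00652116,  0.48703963],
       [ 0.17154306, -0.66298365,  0.72871508, -0.16555221],
       [-0.1917499 ,  0.70306483,  0.68478596, -0.85798102],
       [ 0.        ,  0.        ,  0.        ,  1.        ]])}
{'time_s': 0.1, 'q': array([-8.30972039e+01,  2.18377415e+01,  7.43795188e+01,  2.14604184e-04,
        8.38568727e+01, -1.23356262e+01]), 'qvel': array([-0.02368173, -0.0947389 , -0.13348597, -0.02482161,  0.0349821 ,
       -0.06757706]), 'joint_efforts': array([ 3.49390226e-03, -4.49220157e+01, -2.31656581e+01, -1.82927452e-04,
        3.67564266e-03, -1.86664124e-06]), 'position': array([ 0.181196  , -0.51904611,  0.24777302]), 'tool_rot': array([[ 9.44155776e-01,  3.29499391e-01, -1.51806253e-04],
       [ 3.29499307e-01, -9.44154943e-01,  1.28493203e-03],
       [ 2.80055698e-04, -1.26319605e-03, -9.99999163e-01]]), 'ft_force': array([ 0.21215284,  0.16928802, -0.05768762]), 'wrist_torque': array([-0.038777  ,  0.01402432,  0.01466603]), 'grip_width': 0.08557799954680514}
```

View pics/top0.png

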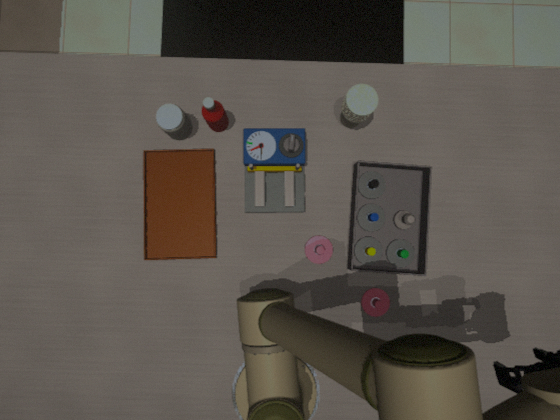

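View pics/side0.png

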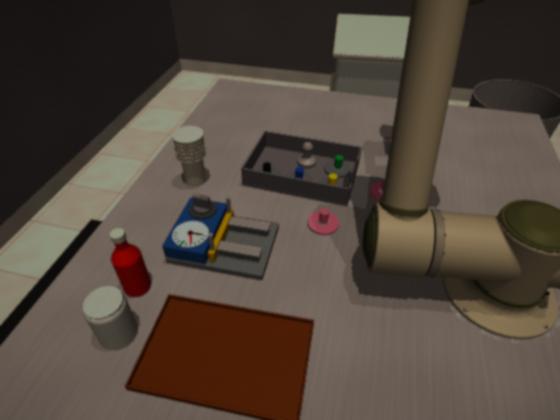

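Run:
```python
from h import *
im=cv2.imread('pics/top0.png')
a=cv2.resize(im[150:285,340:440],None,fx=4,fy=4,interpolation=cv2.INTER_CUBIC)
b=cv2.resize(im[120:220,235:315],None,fx=4.8,fy=5.4,interpolation=cv2.INTER_CUBIC)
cv2.imwrite('pics/c1.png',np.hstack([a,b[:540]] if b.shape[0]>=540 else [a]))
h=cv2.cvtColor(im,cv2.COLOR_BGR2HSV)
def blobs(lo,hi,amin=15):
    m=cv2.inRange(h,lo,hi); n,l,s,c=cv2.connectedComponentsWithStats(m)
    return [(s[i][4],c[i].round(1),s[i][:4]) for i in range(1,n) if s[i][4]>=amin]
for nm,lo,hi in [('blue',(105,150,60),(130,255,255)),('yel',(22,150,80),(35,255,255)),('green',(50,120,50),(80,255,255)),('tray',(3,150,50),(14,255,160))]:
    print(nm,blobs(lo,hi))
m=cv2.inRange(h,(105,120,50),(130,255,255)); c=max(cv2.findContours(m,0,2)[0],key=cv2.contourArea); r=cv2.minAreaRect(c); print(r)
for p in cv2.boxPoints(r): print(p,plane('top',*p,0.06).round(4))
m=cv2.inRange(h,(3,150,50),(14,255,160)); c=max(cv2.findContours(m,0,2)[0],key=cv2.contourArea); r=cv2.minAreaRect(c)
for p in cv2.boxPoints(r): print('tray',p,plane('top',*p,0.01).round(4))
```

```text
blue [(np.int32(81), array([248.4, 133.3]), array([244, 129,  19,  17], dtype=int32)), (np.int32(235), array([284.7, 132.7]), array([264, 129,  41,  18], dtype=int32)), (np.int32(375), array([276.2, 158.3]), array([244, 147,  61,  17], dtype=int32)), (np.int32(50), array([373.7, 216.9]), array([370, 213,   8,   8], dtype=int32))]
yel [(np.int32(233), array([274.2, 168.2]), array([247, 166,  55,   5], dtype=int32)), (np.int32(55), array([370.9, 251.2]), array([367, 247,   9,   9], dtype=int32))]
green [(np.int32(59), array([403.9, 253.5]), array([400, 250,   9,   8], dtype=int32))]
tray [(np.int32(33), array([218.1, 107.1]), array([214, 101,  10,  12], dtype=int32)), (np.int32(7428), array([180.1, 204.2]), array([144, 149,  72, 111], dtype=int32)), (np.int32(30), array([144. , 173.5]), array([144, 159,   1,  30], dtype=int32)), (np.int32(24), array([144. , 201.5]), array([144, 190,   1,  24], dtype=int32))]
((274.0, 146.0), (34.0, 60.0), 90.0)
[244. 129.] [0.7227 0.106  0.06  ]
[304. 129.] [ 0.727  -0.0582  0.06  ]
[304. 163.] [ 0.6329 -0.06    0.06  ]
[244. 163.] [0.6288 0.1033 0.06  ]
tray [142.08147 150.15527] [0.6674 0.3988 0.01  ]
tray [213.52458 148.75443] [0.6767 0.1959 0.01  ]
tray [215.66371 257.84973] [0.3672 0.1794 0.01  ]
tray [144.2206  259.25058] [0.3589 0.3788 0.01  ]
```

View pics/c1.png

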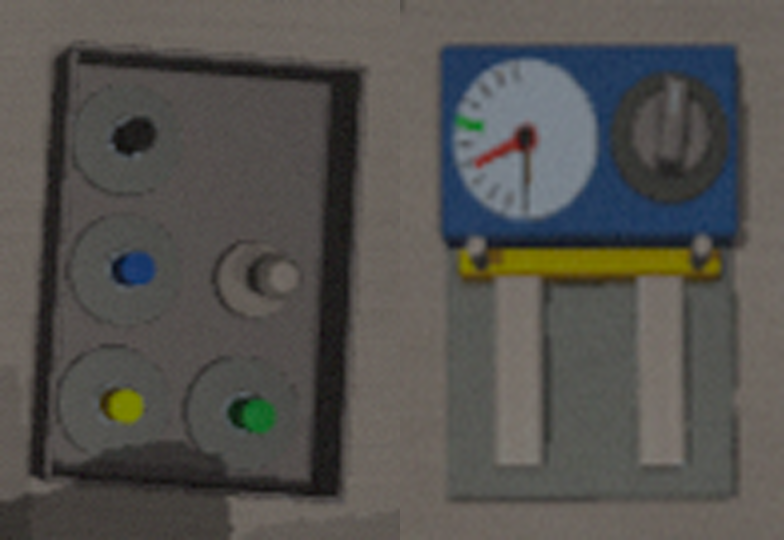

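```bash
cat >> h.py <<'E'
def loc(nm,z=0.045,f=None):
    im=snap('top',f or 'tmp'); h=cv2.cvtColor(im,cv2.COLOR_RGB2HSV)
    lo,hi={'blue':((105,150,60),(130,255,255)),'yellow':((22,150,80),(35,255,255)),'green':((50,120,50),(80,255,255))}[nm]
    n,l,s,c=cv2.connectedComponentsWithStats(cv2.inRange(h,lo,hi))
    return [(int(s[i][4]),c[i].round(1),plane('top',*c[i],z).round(4)) for i in range(1,n) if 20<s[i][4]<120]
def st():
    s=readout.observe(); R=s['tool_rot']
    print('t',round(s['time_s'],2),'p',(s['position']*1e3).round(1),'yaw',round(np.degrees(np.arctan2(R[1,0],R[0,0])),2),'F',s['ft_force'].round(2),'w',round(s['grip_width']*1e3,1),'q',s['q'].round(0))
    return s
def delta(xy_z,yaw):
    "tool-frame shift in mm and rz in deg from measured pose to target"
    s=st(); R=s['tool_rot']; d=R.T@(np.array(xy_z)-s['position'])*1e3
    y=np.degrees(np.arctan2(R[1,0],R[0,0])); print('shift',d.round(1),'rz',round(-((yaw-y+180)%360-180),1))
E
python3 - <<'E'
from h import *
print('knob',plane('top',291.7,142.2,.104),'dial',plane('top',261,145.4,.065))
# posts tops crop coords (476,250),(702,248)
for u,v in((476,250),(702,248)): print('post',plane('top',235+(u-400)/4.8,120+v/5.4,.098))
for u,v in((446,498),(740,497)): print('bed',plane('top',235+(u-400)/4.8,120+v/5.4,.02))
for u,v in((519,465),(662,465)): print('lip',plane('top',235+(u-400)/4.8,120+v/5.4,.046))
for n,u,v in(('blue',373.7,216.9),('yel',370.9,251.2),('gr',403.9,253.5)): print(n,plane('top',u,v,.045))
for u,v in((319,249),): print('pink',plane('top',u,v,.02))
delta((.6777,-.0245,.22),181.5)
E
```

```text
knob [ 0.67897121 -0.02364695  0.104     ] dial [0.6773191  0.05816836 0.065     ]
post [0.61372495 0.08181939 0.098     ]
post [ 0.61780319 -0.04150221  0.098     ]
bed [0.49677883 0.10125184 0.02      ]
bed [ 0.50133738 -0.07060287  0.02      ]
lip [0.51324561 0.05794391 0.046     ]
lip [ 0.51518085 -0.02368449  0.046     ]
blue [ 0.49101843 -0.25556912  0.045     ]
yel [ 0.39705644 -0.2486023   0.045     ]
gr [ 0.39280167 -0.33917169  0.045     ]
pink [ 0.39879982 -0.10935994  0.02      ]
t 0.1 p [ 181.2 -519.   247.8] yaw 19.24 F [ 0.21  0.17 -0.06] w 85.6 q [-83.  22.  74.   0.  84. -12.]
shift [ 631.7 -303.3   28.3] rz -162.3
```

Call:
arm_command --rows "0.3 37 -18 1.5 0 0 0; 0.3 37 -18 1.5 0 0 0; 0.3 37 -18 1.5 0 0 0; 0.3 37 -18 1.5 0 0 0; 0.3 37 -18 1.5 0 0 0" --squeeze 60

```text
time_s: 0.52
position: [0.3271, -0.3716, 0.2405]
tool_rot: [[0.944, 0.329, -0.0], [0.329, -0.944, 0.001], [-0.0, -0.001, -1.0]]
ft_force: [1.0, -1.2, -0.6]
grip_width: 0.0599
```

Call:
arm_command --rows "0.3 37 -18 1.5 0 0 0; 0.3 37 -18 1.5 0 0 0; 0.3 37 -18 1.5 0 0 0; 0.3 37 -18 1.5 0 0 0; 0.3 37 -18 1.5 0 0 0"

```text
time_s: 0.93
position: [0.4723, -0.2255, 0.2331]
tool_rot: [[0.944, 0.329, -0.0], [0.329, -0.944, 0.0], [-0.0, -0.0, -1.0]]
ft_force: [0.4, -1.3, -1.0]
grip_width: 0.0599
```

Call:
arm_command --rows "0.3 37 -18 1.5 0 0 0; 0.3 37 -18 1.5 0 0 0; 0.3 37 -18 1.5 0 0 0; 0.3 37 -18 1.5 0 0 0; 0.3 37 -18 1.5 0 0 0"

```text
time_s: 1.35
position: [0.6173, -0.0795, 0.2254]
tool_rot: [[0.944, 0.33, -0.001], [0.33, -0.944, 0.0], [-0.001, -0.0, -1.0]]
ft_force: [0.4, -0.2, 0.2]
grip_width: 0.0598
```

Call:
arm_command --rows "0.3 0 0 0 0 0 -7; 0.3 0 0 0 0 0 -7; 0.3 0 0 0 0 0 -7; 0.3 0 0 0 0 0 -7; 0.3 0 0 0 0 0 -7"

```text
time_s: 1.77
position: [0.6162, -0.0813, 0.2253]
tool_rot: [[0.579, 0.815, -0.001], [0.815, -0.579, 0.0], [-0.0, -0.001, -1.0]]
ft_force: [0.1, 0.9, -1.3]
grip_width: 0.0598
```

Call:
arm_command --rows "0.3 0 0 0 0 0 -7; 0.3 0 0 0 0 0 -7; 0.3 0 0 0 0 0 -7; 0.3 0 0 0 0 0 -7; 0.3 0 0 0 0 0 -7"

```text
time_s: 2.18
position: [0.6161, -0.0814, 0.2254]
tool_rot: [[0.007, 1.0, -0.001], [1.0, -0.007, 0.0], [0.0, -0.001, -1.0]]
ft_force: [0.8, 0.6, -0.1]
grip_width: 0.0598
```

Call:
arm_command --rows "0.3 0 0 0 0 0 -7; 0.3 0 0 0 0 0 -7; 0.3 0 0 0 0 0 -7; 0.3 0 0 0 0 0 -7; 0.3 0 0 0 0 0 -7"

```text
time_s: 2.6
position: [0.6161, -0.0814, 0.2254]
tool_rot: [[-0.568, 0.823, -0.001], [0.823, 0.568, 0.0], [0.001, -0.001, -1.0]]
ft_force: [0.2, 0.1, -0.0]
grip_width: 0.0599
```

Call:
arm_command --rows "0.3 0 0 0 0 0 -7; 0.3 0 0 0 0 0 -7; 0.3 0 0 0 0 0 -7; 0.3 0 0 0 0 0 -7; 0.3 0 0 0 0 0 -7"

```text
time_s: 3.02
position: [0.6161, -0.0814, 0.2254]
tool_rot: [[-0.937, 0.349, -0.001], [0.349, 0.937, 0.0], [0.001, -0.0, -1.0]]
ft_force: [0.7, -0.3, -0.1]
grip_width: 0.0596
```

Call:
arm_command --rows "0.3 0 0 0 0 0 -7; 0.3 0 0 0 0 0 -7; 0.3 0 0 0 0 0 -7; 0.3 0 0 0 0 0 -1; 0.3 0 0 0 0 0 0"

```text
time_s: 3.43
position: [0.6162, -0.0814, 0.2255]
tool_rot: [[-1.0, -0.019, -0.001], [-0.019, 1.0, 0.0], [0.001, 0.0, -1.0]]
ft_force: [-0.3, 0.5, -0.1]
grip_width: 0.0598
```

Run:
```python
from h import *
delta((.6788,-.0245,.0965),181.6)
```

```text
t 3.43 p [616.2 -81.4 225.5] yaw -178.89 F [-0.31  0.51 -0.08] w 59.8 q [ -18.   30.   64.    0.   86. -110.]
shift [-63.8  55.7 128.9] rz -0.5
```

Call:
arm_command --rows "0.3 -30 28 0 0 0 0; 0.3 -34 28 0 0 0 0; 0.3 0 0 40 0 0 0; 0.3 0 0 40 0 0 0; 0.3 0 0 30 0 0 0"

```text
time_s: 3.85
position: [0.6767, -0.0248, 0.1125]
tool_rot: [[-1.0, -0.019, -0.003], [-0.019, 1.0, 0.0], [0.003, 0.001, -1.0]]
ft_force: [0.2, -0.2, -0.9]
grip_width: 0.06
```

Call:
arm_command --rows "0.3 0 0 19 0 0 0; 0.5 0 0 0 0 0 0; 1 0 0 0 0 0 0; 1 0 0 0 0 0 0; 1 0 0 0 0 0 0"

```text
time_s: 4.27
position: [0.6777, -0.0247, 0.0992]
tool_rot: [[-1.0, -0.021, 0.003], [-0.021, 1.0, 0.002], [-0.003, 0.002, -1.0]]
ft_force: [-2.3, 4.6, 11.3]
grip_width: 0.0129
```

Call:
arm_command --rows "1 0 0 0 0 0 0; 1 0 0 0 0 0 0; 1 0 0 0 0 0 0"

```text
time_s: 4.52
position: [0.6777, -0.0248, 0.0992]
tool_rot: [[-1.0, -0.021, 0.003], [-0.021, 1.0, 0.001], [-0.003, 0.001, -1.0]]
ft_force: [-1.6, 5.7, 3.6]
grip_width: 0.0128
```

Run:
```python
from h import *
st()
```

```text
t 4.52 p [677.7 -24.8  99.2] yaw -178.78 F [-1.6   5.74  3.59] w 12.8 q [ -12.   42.   64.    0.   74. -103.]
```

Call:
arm_command --rows "1 0 0 -1.5 0 0 5; 1 0 0 0 0 0 7; 1 0 0 0 0 0 7; 1 0 0 0 0 0 7; 1 0 0 0 0 0 7"

```text
time_s: 4.93
position: [0.6781, -0.023, 0.0993]
tool_rot: [[-0.847, 0.531, 0.003], [0.531, 0.847, 0.004], [-0.001, 0.005, -1.0]]
ft_force: [5.5, 12.7, -5.7]
grip_width: 0.0123
```

Call:
arm_command --rows "1 0 0 0 0 0 7; 1 0 0 0 0 0 7; 1 0 0 0 0 0 7; 1 0 0 0 0 0 7; 1 0 0 0 0 0 7"

```text
time_s: 5.35
position: [0.6795, -0.0217, 0.0993]
tool_rot: [[-0.39, 0.921, 0.007], [0.921, 0.39, 0.006], [0.003, 0.009, -1.0]]
ft_force: [13.9, 18.3, -8.2]
grip_width: 0.0125
```

Call:
arm_command --rows "1 0 0 0 0 0 7; 1 0 0 0 0 0 7; 1 0 0 0 0 0 7; 1 0 0 0 0 0 7; 1 0 0 0 0 0 7"

```text
time_s: 5.77
position: [0.6813, -0.0214, 0.0994]
tool_rot: [[0.208, 0.978, 0.012], [0.978, -0.208, 0.006], [0.009, 0.011, -1.0]]
ft_force: [24.7, 20.2, -14.1]
grip_width: 0.0125
```

Call:
arm_command --rows "1 0 0 0 0 0 7; 1 0 0 0 0 0 4; 1 0 0 0 0 0 0; 1 0 0 0 0 0 0; 1 0 0 0 0 0 0"

```text
time_s: 6.18
position: [0.6819, -0.0216, 0.0994]
tool_rot: [[0.386, 0.923, 0.014], [0.923, -0.386, 0.006], [0.011, 0.011, -1.0]]
ft_force: [26.6, 19.7, -14.4]
grip_width: 0.0125
```

Run:
```python
from h import *
st()
a=snap('side','s1'); 
cv2.imwrite('pics/s1c.png',cv2.resize(a[185:270,150:290,::-1],None,fx=5,fy=5,interpolation=cv2.INTER_CUBIC))
```

```text
t 6.18 p [681.9 -21.6  99.4] yaw 67.31 F [ 26.57  19.68 -14.42] w 12.5 q [-12.  42.  64.   1.  74.  11.]
```

View pics/s1c.png

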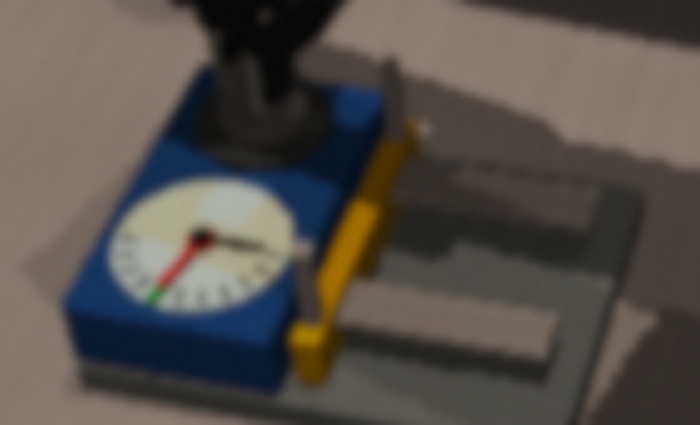

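```bash
cat >> h.py <<'E'
def dial(n,f):
    im=snap(n,f); h=cv2.cvtColor(im,cv2.COLOR_RGB2HSV)
    T=np.array([.6475,.0202]); a=np.radians(1.6); M=np.array([[np.cos(a),-np.sin(a)],[np.sin(a),np.cos(a)]])
    vv,uu=np.mgrid[:im.shape[0],:im.shape[1]]
    P=np.array([plane(n,u,v,.063)[:2] for u,v in zip(uu.ravel(),vv.ravel())])
    L=((P-T)@M-[.030,.036]).reshape(*im.shape[:2],2); r=np.hypot(L[...,0],L[...,1]); th=np.arctan2(L[...,1],-L[...,0])
    ok=r<.040
    S=h[...,1].astype(int);H=h[...,0].astype(int);V=h[...,2].astype(int)
    out={}
    for k,m in(('red',(S>120)&((H<8)|(H>172))&(r>.008)),('green',(S>100)&(H>45)&(H<85)),('black',(V<80)&(S<110)&(r>.008)&(r<.026))):
        m=m&ok
        w=np.median(th[m]) if m.any() else np.nan
        out[k]=(int(m.sum()),round(float(w),3), round(float(w)/.15,2))
    print(n,out)
E
python3 - <<'E'
from h import *
dial('side','d1')
E
```

```text
Traceback (most recent call last):
  File "h.py", line 32, in dial
    P=np.array([plane(n,u,v,.063)[:2] for u,v in zip(uu.ravel(),vv.ravel())])
                ~~~~~^^^^^^^^^^^^
  File "h.py", line 11, in plane
    o,d=ray(n,u,v); return o+d*(z-o[2])/d[2]
        ~~~^^^^^^^
  File "h.py", line 6, in ray
    c=eyes.camera_model(n); V=np.array(c['view']); K=np.array(c['mtx'])
ValueError: time passes only in moves, steps and waits
```

```bash
sed -i 's/^from rig.*/&\nimport functools\ncm=functools.lru_cache(eyes.camera_model)/; s/c=eyes.camera_model(n)/c=cm(n)/' h.py
python3 - <<'E'
from h import *
dial('side','d1')
E
```

```text
side {'red': (14, 1.841, 12.27), 'green': (1, 1.798, 11.99), 'black': (0, nan, nan)}
```

```bash
sed -i "s/(S>100)&(H>45)&(H<85)/(S>60)\&(H>38)\&(H<90)\&(r>.018)/; s/(S>120)&((H<8)/(S>90)\&((H<8)/; s/(V<80)&(S<110)/(V<90)/" h.py
python3 - <<'E'
from h import *
dial('side','d1')
im=cv2.imread('pics/d1.png');h=cv2.cvtColor(im,cv2.COLOR_BGR2HSV)
print(proj('side',(.6788,.0562,.063)))
for x in range(192,206): print(x,h[233,x])
E
```

```text
side {'red': (21, 1.843, 12.28), 'green': (4, 1.776, 11.84), 'black': (0, nan, nan)}
[189.75274459 231.8240793 ]
192 [  7 128  98]
193 [ 14  83 102]
194 [ 21  60 102]
195 [ 23  56 100]
196 [24 54 94]
197 [24 52 93]
198 [ 24  52 103]
199 [ 26  50 112]
200 [ 26  51 121]
201 [ 26  49 129]
202 [ 26  50 142]
203 [ 25  50 159]
204 [ 25  48 169]
205 [ 25  48 171]
```

Call:
arm_command --rows "0.4 0 0 0 0 0 0; 0.4 0 0 0 0 0 0; 0.4 0 0 0 0 0 0; 0.4 0 0 0 0 0 0; 0.4 0 0 -30 0 0 0"

```text
time_s: 6.8
position: [0.6748, -0.0257, 0.1236]
tool_rot: [[0.388, 0.922, -0.01], [0.922, -0.388, 0.002], [-0.002, -0.01, -1.0]]
ft_force: [0.3, 0.4, -0.8]
grip_width: 0.0507
```

Call:
arm_command --rows "0.4 0 0 -40 0 0 0; 0.4 0 0 -40 0 0 0; 0.4 -35 -20 0 0 0 -4; 0.4 -35 -20 0 0 0 -7; 0.4 -35 -20 0 0 0 -7"

```text
time_s: 7.22
position: [0.587, -0.1071, 0.2095]
tool_rot: [[0.077, 0.997, 0.002], [0.997, -0.077, -0.001], [-0.001, 0.002, -1.0]]
ft_force: [0.4, -1.1, 0.2]
grip_width: 0.0511
```

Call:
arm_command --rows "0.4 -38 0 0 0 0 -4; 0.4 -38 0 0 0 0 0; 0.4 -38 0 0 0 0 0; 0.4 -38 0 0 0 0 0; 0.4 0 0 0 0 0 0"

```text
time_s: 7.63
position: [0.5826, -0.2655, 0.2083]
tool_rot: [[0.021, 1.0, 0.0], [1.0, -0.021, -0.002], [-0.002, 0.0, -1.0]]
ft_force: [-0.4, -0.4, -2.3]
grip_width: 0.0512
```

Run:
```python
from h import *
dial('top','d2t'); dial('side','d2s'); b=loc('blue'); print(b)
a=cv2.imread('pics/d2t.png')[120:180,235:315]; c=cv2.imread('pics/d2s.png')[190:270,150:230]
cv2.imwrite('pics/d2.png',np.hstack([cv2.resize(a,(400,300),interpolation=2),cv2.resize(c,(300,300),interpolation=2)]))
delta((b[0][2][0],b[0][2][1],.15),91.6) if b else st()
```

```text
top {'red': (16, 1.888, 12.59), 'green': (5, 1.857, 12.38), 'black': (9, 0.107, 0.72)}
side {'red': (21, 1.843, 12.28), 'green': (4, 1.776, 11.84), 'black': (2, -0.058, -0.39)}
[]
t 7.78 p [ 583.4 -258.7  208.5] yaw 89.12 F [-0.46 -0.21  0.86] w 51.4 q [-35.  32.  63.   0.  85. -34.]
```

View pics/d2.png

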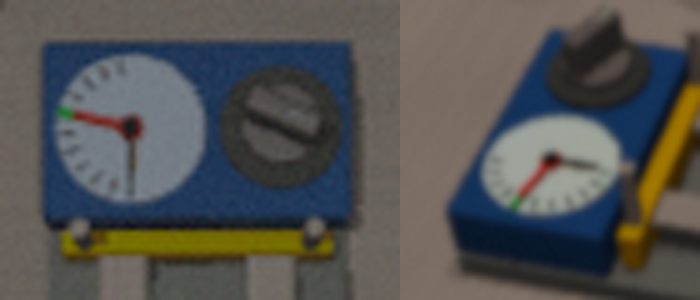

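```bash
sed -i "s/def loc(nm,z=0.045,f=None):/def loc(nm,z=0.045,f=None,n0='top'):/; s/im=snap('top',f or 'tmp')/im=snap(n0,f or 'tmp')/; s/plane('top',\*c\[i\],z)/plane(n0,*c[i],z)/" h.py
python3 - <<'E'
from h import *
for c,z in(('blue',.037),('yellow',.037),('green',.037)): print(c,loc(c,z,n0='side'))
delta((.491,-.2556,.17),91.6)
E
```

```text
blue []
yellow [(58, array([333.1, 177.4]), array([ 0.396 , -0.2573,  0.037 ]))]
green [(57, array([339.1, 158.4]), array([ 0.3923, -0.3499,  0.037 ]))]
t 7.93 p [ 583.9 -257.4  208.7] yaw 89.26 F [-0.09 -0.34 -0.08] w 51.1 q [-34.  32.  63.   0.  85. -34.]
shift [  0.6 -92.9  38.7] rz -2.3
```

Run:
```python
from h import *
p=proj('side',(.491,-.2556,.045)); print(p)
im=cv2.imread('pics/tmp.png'); cv2.imwrite('pics/b.png',cv2.resize(im[100:220,220:400],None,fx=4,fy=4,interpolation=2))
h=cv2.cvtColor(im,cv2.COLOR_BGR2HSV); print(h[165:180:2,295:306:2].tolist())
```

```text
[298.97879936 170.18777117]
[[[10, 35, 44], [173, 27, 38], [173, 28, 37], [6, 29, 44], [11, 48, 58], [13, 53, 87]], [[125, 37, 41], [112, 133, 48], [111, 165, 48], [113, 119, 47], [140, 19, 41], [10, 43, 53]], [[115, 102, 45], [109, 223, 55], [109, 228, 57], [109, 223, 55], [113, 107, 43], [5, 34, 45]], [[113, 124, 37], [110, 228, 48], [109, 235, 52], [109, 230, 50], [113, 102, 40], [6, 31, 41]], [[113, 128, 34], [109, 236, 40], [109, 249, 43], [109, 225, 42], [110, 85, 36], [15, 26, 39]], [[113, 120, 36], [109, 235, 39], [110, 237, 42], [109, 236, 40], [113, 64, 36], [20, 20, 38]], [[116, 55, 37], [112, 144, 39], [112, 164, 42], [110, 174, 41], [114, 28, 45], [15, 25, 41]], [[173, 29, 35], [170, 21, 36], [150, 22, 35], [126, 34, 38], [0, 6, 46], [12, 30, 42]]]
```

View pics/b.png

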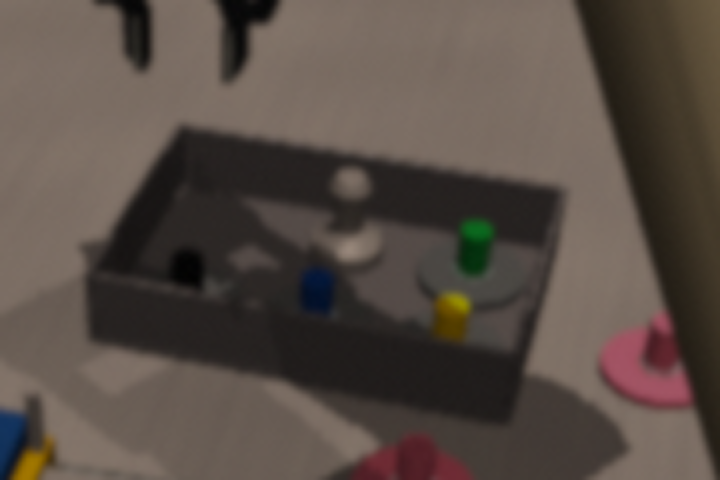

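Call:
arm_command --rows "0.4 0 -31 0 0 0 -2.3; 0.4 0 -31 0 0 0 0; 0.4 0 -31 0 0 0 0; 0.4 0 0 38 0 0 0; 0.4 0 0 38 0 0 0" --squeeze 90

```text
time_s: 8.35
position: [0.4907, -0.2595, 0.1341]
tool_rot: [[-0.026, 1.0, 0.005], [1.0, 0.026, -0.004], [-0.004, 0.005, -1.0]]
ft_force: [1.0, -1.6, -1.4]
grip_width: 0.0512
```

Call:
arm_command --rows "0.4 0 0 38 0 0 0; 0.4 0 0 0 0 0 0; 0.4 0 0 0 0 0 0"

```text
time_s: 8.6
position: [0.4907, -0.2589, 0.0942]
tool_rot: [[-0.027, 1.0, -0.002], [1.0, 0.027, 0.002], [0.002, -0.002, -1.0]]
ft_force: [0.4, -1.2, 0.6]
grip_width: 0.0512
```

Run:
```python
from h import *
delta((.491,-.2556,.036),91.6)
```

```text
t 8.6 p [ 490.7 -258.9   94.2] yaw 91.55 F [ 0.36 -1.16  0.62] w 51.2 q [-40.  31.  86.  -0.  63. -42.]
shift [ 3.2  0.5 58.2] rz -0.1
```

Call:
arm_command --rows "0.4 3 0 28 0 0 0; 0.4 0 0 22 0 0 0; 0.4 0 0 8 0 0 0; 0.4 0 0 0 0 0 0; 1 0 0 0 0 0 0"

```text
time_s: 9.02
position: [0.4917, -0.2573, 0.0383]
tool_rot: [[-0.026, 1.0, 0.002], [1.0, 0.026, -0.002], [-0.002, 0.002, -1.0]]
ft_force: [0.3, -0.2, -0.3]
grip_width: 0.0406
```

Call:
arm_command --rows "1 0 0 0 0 0 0; 1 0 0 0 0 0 0; 1 0 0 0 0 0 0; 1 0 0 0 0 0 0; 1 0 0 0 0 0 0"

```text
time_s: 9.43
position: [0.4916, -0.2575, 0.0387]
tool_rot: [[-0.026, 1.0, 0.003], [1.0, 0.026, -0.003], [-0.003, 0.003, -1.0]]
ft_force: [-1.1, 0.0, 7.8]
grip_width: 0.0217
```

Call:
arm_command --rows "1 0 0 -10 0 0 0; 1 0 0 -20 0 0 0; 1 0 0 -30 0 0 0; 1 0 0 -30 0 0 0; 1 0 0 0 0 0 0"

```text
time_s: 9.85
position: [0.4927, -0.2583, 0.1331]
tool_rot: [[-0.026, 1.0, 0.009], [1.0, 0.026, -0.007], [-0.007, 0.008, -1.0]]
ft_force: [1.1, -1.5, -0.1]
grip_width: 0.0214
```

Run:
```python
from h import *
print(loc('blue',.13,'bl',n0='side'))
delta((.447,.0146,.125),91.6)
```

```text
[]
t 9.9 p [ 491.8 -257.7  130.3] yaw 91.48 F [-0.89  0.12 -2.31] w 21.6 q [-40.  29.  84.  -0.  67. -41.]
shift [273.4 -37.8   3.7] rz -0.1
```

Call:
arm_command --rows "1 30 -5 0 0 0 0; 1 39 -5 0 0 0 0; 1 39 -5 0 0 0 0; 1 39 -5 0 0 0 0; 1 39 -5 0 0 0 0"

```text
time_s: 10.32
position: [0.4598, -0.0698, 0.126]
tool_rot: [[-0.025, 1.0, -0.001], [1.0, 0.025, 0.0], [0.001, -0.001, -1.0]]
ft_force: [1.3, -0.6, -1.4]
grip_width: 0.0214
```

Call:
arm_command --rows "1 39 -6 0 0 0 0; 1 30 -6 0 0 0 0; 1 18 0 0 0 0 0; 1 0 0 25 0 0 0; 1 0 0 30 0 0 0"

```text
time_s: 10.73
position: [0.4473, 0.0162, 0.072]
tool_rot: [[-0.028, 1.0, 0.004], [1.0, 0.028, -0.001], [-0.001, 0.004, -1.0]]
ft_force: [0.5, -0.7, -1.3]
grip_width: 0.0214
```

Call:
arm_command --rows "1 0 0 0 0 0 0; 1 0 0 0 0 0 0; 1 0 0 0 0 0 0"

```text
time_s: 10.98
position: [0.4471, 0.0149, 0.0722]
tool_rot: [[-0.025, 1.0, 0.001], [1.0, 0.025, -0.0], [-0.0, 0.001, -1.0]]
ft_force: [0.6, -0.2, -1.6]
grip_width: 0.022
```

Run:
```python
from h import *
delta((.4475,.0146,.0595),91.6)
im=snap('side','s3'); cv2.imwrite('pics/s3c.png',cv2.resize(im[150:290,150:350,::-1],None,fx=3.5,fy=3.5,interpolation=2))
```

```text
t 10.98 p [447.1  14.9  72.2] yaw 91.46 F [ 0.64 -0.22 -1.59] w 22.0 q [-13.  25. 105.   0.  50. -15.]
shift [-0.3  0.4 12.7] rz -0.1
```

View pics/s3c.png

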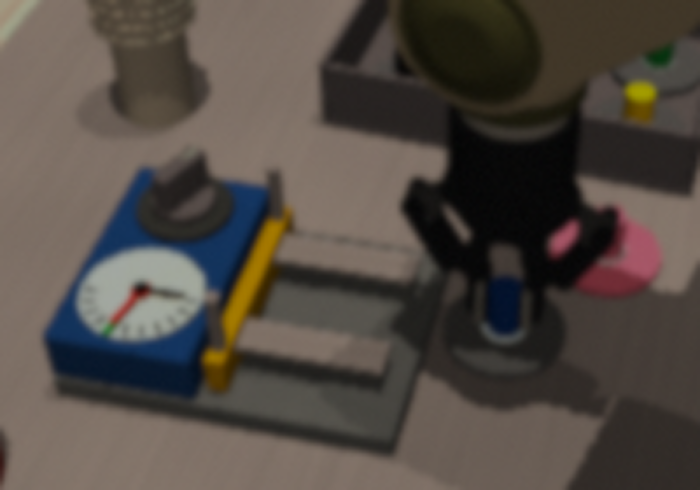

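Call:
arm_command --rows "1 0 0 13 0 0 0; 1 0 0 0 0 0 0; 1 0 0 0 0 0 0; 1 0 15 0 0 0 0; 1 0 15 0 0 0 0"

```text
time_s: 11.45
position: [0.4771, 0.0158, 0.0596]
tool_rot: [[-0.025, 1.0, 0.001], [1.0, 0.025, -0.0], [-0.0, 0.001, -1.0]]
ft_force: [-0.1, 0.2, -0.7]
grip_width: 0.0217
```

Call:
arm_command --rows "1 0 15 0 0 0 0; 1 0 0 0 0 0 0; 1 0 0 0 0 0 0"

```text
time_s: 11.7
position: [0.4919, 0.0162, 0.059]
tool_rot: [[-0.026, 1.0, 0.001], [1.0, 0.026, -0.0], [-0.0, 0.001, -1.0]]
ft_force: [-0.7, -0.0, -0.6]
grip_width: 0.0215
```

Run:
```python
from h import *
delta((.5625,.0178,.0595),91.6)
```

```text
t 11.7 p [491.9  16.2  59. ] yaw 91.48 F [-0.67 -0.03 -0.57] w 21.5 q [-12.  30.  99.  -0.  52. -13.]
shift [-0.2 70.7 -0.5] rz -0.1
```

Call:
arm_command --rows "1 0 15 0 0 0 0; 1 0 15 0 0 0 0; 1 0 15 0 0 0 0; 1 0 15 0 0 0 0; 1 0 10 0 0 0 0"

```text
time_s: 12.12
position: [0.5619, 0.018, 0.0589]
tool_rot: [[-0.026, 1.0, 0.0], [1.0, 0.026, -0.0], [-0.0, 0.0, -1.0]]
ft_force: [-0.1, -0.2, -0.9]
grip_width: 0.0219
```

Call:
arm_command --rows "1 0 0 0 0 0 0; 1 0 0 0 0 0 0; 1 0 0 0 0 0 0; 1 0 0 -3 0 0 0; 1 0 0 -3 0 0 0"

```text
time_s: 12.53
position: [0.5609, 0.0181, 0.0646]
tool_rot: [[-0.026, 1.0, -0.001], [1.0, 0.026, 0.0], [0.0, -0.001, -1.0]]
ft_force: [0.4, 0.2, -1.4]
grip_width: 0.0213
```

Call:
arm_command --rows "1 0 0 -3 0 0 0; 1 0 0 -3 0 0 0; 1 0 0 0 0 0 0; 1 0 0 0 0 0 0; 1 0 0 0 0 0 0"

```text
time_s: 12.95
position: [0.5613, 0.0181, 0.0701]
tool_rot: [[-0.026, 1.0, -0.001], [1.0, 0.026, 0.0], [0.0, -0.001, -1.0]]
ft_force: [-1.8, 0.2, -2.9]
grip_width: 0.0215
```

Run:
```python
from h import *
delta((.5625,.0178,.0595),91.6); dial('side','d3')
```

```text
t 12.95 p [561.3  18.1  70.1] yaw 91.48 F [-1.76  0.18 -2.87] w 21.5 q [-10.  34.  87.  -0.  60. -12.]
shift [-0.4  1.2 10.6] rz -0.1
side {'red': (21, 1.843, 12.28), 'green': (4, 1.776, 11.84), 'black': (0, nan, nan)}
```

Call:
arm_command --rows "1 0 0 -2 0 0 0; 1 0 0 -2 0 0 0; 1 0 0 -2 0 0 0; 1 0 0 -2 0 0 0; 1 0 0 -2 0 0 0"

```text
time_s: 13.42
position: [0.5613, 0.0181, 0.0801]
tool_rot: [[-0.026, 1.0, -0.001], [1.0, 0.026, 0.0], [0.0, -0.001, -1.0]]
ft_force: [-0.8, 0.1, -10.2]
grip_width: 0.0216
```

Call:
arm_command --rows "1 0 0 0 0 0 0; 1 0 0 0 0 0 0; 1 0 0 0 0 0 0"

```text
time_s: 13.67
position: [0.5613, 0.0181, 0.08]
tool_rot: [[-0.026, 1.0, -0.001], [1.0, 0.026, 0.0], [0.0, -0.001, -1.0]]
ft_force: [-3.3, -1.0, -9.9]
grip_width: 0.0214
```

```bash
sed -i "s/('black',(V<90)/('black',(V<125)\&(S<110)/" h.py
python3 - <<'E'
from h import *
st(); dial('side','d4')
E
```

```text
t 13.67 p [561.3  18.1  80. ] yaw 91.48 F [-3.29 -1.   -9.86] w 21.4 q [-10.  33.  86.  -0.  61. -12.]
side {'red': (23, 1.839, 12.26), 'green': (4, 1.776, 11.84), 'black': (11, 1.428, 9.52)}
```

Call:
arm_command --rows "1 0 0 -2 0 0 0; 1 0 0 -2 0 0 0; 1 0 0 0 0 0 0; 1 0 0 0 0 0 0"

```text
time_s: 14.05
position: [0.5613, 0.0181, 0.0842]
tool_rot: [[-0.026, 1.0, -0.001], [1.0, 0.026, 0.0], [0.0, -0.001, -1.0]]
ft_force: [-3.4, -0.6, -13.4]
grip_width: 0.0212
```

Run:
```python
from h import *
st(); dial('side','d5'); dial('top','d5t')
a=cv2.imread('pics/d5.png')[205:260,155:225]; c=cv2.imread('pics/d5t.png')[125:170,240:285]
cv2.imwrite('pics/d5c.png',np.hstack([cv2.resize(a,(420,330),interpolation=2),cv2.resize(c,(330,330),interpolation=2)]))
```

```text
t 14.05 p [561.3  18.1  84.2] yaw 91.48 F [ -3.42  -0.59 -13.42] w 21.2 q [-10.  33.  86.  -0.  62. -12.]
side {'red': (11, 1.843, 12.28), 'green': (4, 1.776, 11.84), 'black': (13, 1.741, 11.61)}
top {'red': (16, 1.866, 12.44), 'green': (5, 1.857, 12.38), 'black': (120, 0.52, 3.47)}
```

View pics/d5c.png

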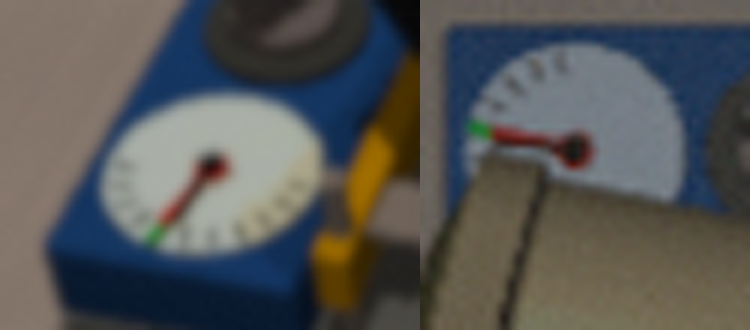

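Call:
arm_command --rows "1 0 0 -0.5 0 0 0; 1 0 0 0 0 0 0; 1 0 0 0 0 0 0; 1 0 0 0 0 0 0; 1 0 0 0 0 0 0"

```text
time_s: 14.57
position: [0.5614, 0.0181, 0.0847]
tool_rot: [[-0.026, 1.0, -0.001], [1.0, 0.026, 0.0], [0.0, -0.001, -1.0]]
ft_force: [-4.1, -0.1, -12.4]
grip_width: 0.0212
```

Call:
arm_command --rows "1 0 0 0 0 0 0; 1 0 0 0 0 0 0; 1 0 0 0 0 0 0; 1 0 0 0 0 0 0; 1 0 0 0 0 0 0"

```text
time_s: 14.98
position: [0.5613, 0.0181, 0.0847]
tool_rot: [[-0.026, 1.0, -0.001], [1.0, 0.026, 0.0], [0.0, -0.001, -1.0]]
ft_force: [-4.6, -0.2, -12.2]
grip_width: 0.0216
```

Call:
arm_command --rows "1 0 0 0 0 0 0; 1 0 0 0 0 0 0; 1 0 0 0 0 0 0; 1 0 0 0 0 0 0; 1 0 0 0 0 0 0"

```text
time_s: 15.4
position: [0.5614, 0.0181, 0.0847]
tool_rot: [[-0.026, 1.0, -0.001], [1.0, 0.026, 0.0], [0.0, -0.001, -1.0]]
ft_force: [-6.3, -1.2, -12.6]
grip_width: 0.0215
```

Call:
arm_command --rows "1 0 0 0 0 0 0; 1 0 0 0 0 0 0; 1 0 0 0 0 0 0; 1 0 0 0 0 0 0; 1 0 0 0 0 0 0"

```text
time_s: 15.82
position: [0.5614, 0.0181, 0.0847]
tool_rot: [[-0.026, 1.0, -0.001], [1.0, 0.026, 0.0], [0.0, -0.001, -1.0]]
ft_force: [-4.8, -0.2, -12.6]
grip_width: 0.0216
```

Call:
arm_command --rows "1 0 0 0 0 0 0; 1 0 0 0 0 0 0; 1 0 0 0 0 0 0; 1 0 0 0 0 0 0; 1 0 0 0 0 0 0"

```text
time_s: 16.23
position: [0.5614, 0.0181, 0.0847]
tool_rot: [[-0.026, 1.0, -0.001], [1.0, 0.026, 0.0], [0.0, -0.001, -1.0]]
ft_force: [-4.7, -0.4, -12.3]
grip_width: 0.0221
```

Run:
```python
from h import *
st(); dial('side','d6')
```

```text
t 16.23 p [561.4  18.1  84.7] yaw 91.48 F [ -4.74  -0.38 -12.32] w 22.1 q [-10.  33.  86.  -0.  62. -12.]
side {'red': (3, 1.845, 12.3), 'green': (4, 1.776, 11.84), 'black': (16, 1.828, 12.19)}
```

Call:
arm_command --rows "1 0 0 -0.3 0 0 0; 1 0 0 0 0 0 0; 1 0 0 0 0 0 0; 1 0 0 0 0 0 0; 1 0 0 0 0 0 0"

```text
time_s: 16.7
position: [0.5614, 0.0181, 0.085]
tool_rot: [[-0.026, 1.0, -0.001], [1.0, 0.026, 0.0], [0.0, -0.001, -1.0]]
ft_force: [-4.6, -0.0, -12.7]
grip_width: 0.0219
```

Call:
arm_command --rows "1 0 0 5 0 0 0; 1 0 0 5 0 0 0; 1 0 0 5 0 0 0; 1 0 0 5 0 0 0; 1 0 0 4 0 0 0"

```text
time_s: 17.12
position: [0.5631, 0.0179, 0.0617]
tool_rot: [[-0.026, 1.0, 0.004], [1.0, 0.026, -0.001], [-0.001, 0.004, -1.0]]
ft_force: [0.7, -0.3, -1.7]
grip_width: 0.0213
```

Call:
arm_command --rows "1 0 0 2 0 0 0; 1 0 0 0 0 0 0; 1 0 0 0 0 0 0; 1 0 0 0 0 0 0"

```text
time_s: 17.45
position: [0.562, 0.018, 0.0595]
tool_rot: [[-0.026, 1.0, 0.001], [1.0, 0.026, -0.0], [-0.0, 0.001, -1.0]]
ft_force: [-0.4, -0.8, -1.5]
grip_width: 0.0214
```

Run:
```python
from h import *
delta((.4475,.0146,.0590),91.6); dial('side','d7')
```

```text
t 17.45 p [562.   18.   59.5] yaw 91.48 F [-0.39 -0.84 -1.52] w 21.4 q [-10.  35.  87.   0.  58. -12.]
shift [  -0.5 -114.6    0.4] rz -0.1
side {'red': (21, 1.843, 12.28), 'green': (4, 1.776, 11.84), 'black': (14, 0.005, 0.03)}
```

Call:
arm_command --rows "1 0 -15 0 0 0 0; 1 0 -20 0 0 0 0; 1 0 -20 0 0 0 0; 1 0 -20 0 0 0 0; 1 0 -20 0 0 0 0"

```text
time_s: 17.92
position: [0.4659, 0.0156, 0.0594]
tool_rot: [[-0.026, 1.0, 0.001], [1.0, 0.026, -0.0], [-0.0, 0.001, -1.0]]
ft_force: [0.3, 0.0, -1.1]
grip_width: 0.0218
```

Call:
arm_command --rows "1 0 -20 0 0 0 0; 1 0 0 0 0 0 0; 1 0 0 -30 0 0 0; 1 0 0 -20 0 0 0; 1 0 0 0 0 0 0"

```text
time_s: 18.33
position: [0.4489, 0.0147, 0.1125]
tool_rot: [[-0.026, 1.0, 0.007], [1.0, 0.026, -0.002], [-0.002, 0.007, -1.0]]
ft_force: [0.3, -1.2, -0.5]
grip_width: 0.0216
```

Run:
```python
from h import *
delta((.610,.294,.100),91.6)
```

```text
t 18.33 p [448.9  14.7 112.5] yaw 91.48 F [ 0.3  -1.21 -0.46] w 21.6 q [-13.  21. 102.   0.  56. -15.]
shift [275.1 168.2  13.3] rz -0.1
```

Call:
arm_command --rows "1 28 0 0 0 0 0; 1 35 10 0 0 0 0; 1 35 20 0 0 0 0; 1 35 20 0 0 0 0; 1 35 20 0 0 0 0"

```text
time_s: 18.75
position: [0.5131, 0.1869, 0.1086]
tool_rot: [[-0.026, 1.0, 0.0], [1.0, 0.026, 0.0], [0.0, 0.0, -1.0]]
ft_force: [1.0, -1.7, -0.4]
grip_width: 0.0216
```

Call:
arm_command --rows "1 30 25 0 0 0 0; 1 30 25 0 0 0 0; 1 30 25 0 0 0 0; 1 17 23 0 0 0 0; 1 0 0 15 0 0 0"

```text
time_s: 19.17
position: [0.6118, 0.2983, 0.0952]
tool_rot: [[-0.028, 1.0, 0.008], [1.0, 0.028, 0.003], [0.003, 0.008, -1.0]]
ft_force: [-0.2, -0.8, -1.0]
grip_width: 0.0216
```

Call:
arm_command --rows "1 0 0 20 0 0 0; 1 0 0 0 0 0 0; 1 0 0 0 0 0 0; 1 0 0 0 0 0 0"

```text
time_s: 19.5
position: [0.6079, 0.2944, 0.0747]
tool_rot: [[-0.026, 1.0, 0.001], [1.0, 0.026, 0.0], [0.0, 0.001, -1.0]]
ft_force: [0.8, -0.1, -1.7]
grip_width: 0.0213
```

Run:
```python
from h import *
delta((.610,.294,.0385),91.6)
```

```text
t 19.5 p [607.9 294.4  74.7] yaw 91.47 F [ 0.77 -0.12 -1.72] w 21.3 q [16. 43. 66.  0. 71. 14.]
shift [-0.4  2.1 36.2] rz -0.1
```

Lower gently to contact.

Call:
arm_command --rows "1 0 0 15 0 0 0; 1 0 0 15 0 0 0; 1 0 0 3 0 0 0; 1 0 0 2 0 0 0; 1 0 0 0 0 0 0"

```text
time_s: 19.92
position: [0.6079, 0.2944, 0.04]
tool_rot: [[-0.026, 1.0, 0.001], [1.0, 0.026, 0.0], [0.0, 0.001, -1.0]]
ft_force: [0.2, -0.0, -0.5]
grip_width: 0.0217
```

Call:
arm_command --rows "1 0 0 1 0 0 0; 1 0 0 0 0 0 0; 1 0 0 0 0 0 0"

```text
time_s: 20.17
position: [0.6078, 0.2944, 0.0389]
tool_rot: [[-0.026, 1.0, 0.001], [1.0, 0.026, 0.0], [0.0, 0.001, -1.0]]
ft_force: [-0.4, 0.7, -1.2]
grip_width: 0.0216
```

Call:
arm_command --rows "1 0 0 1 0 0 0; 1 0 0 0 0 0 0; 1 0 0 0 0 0 0"

```text
time_s: 20.42
position: [0.6078, 0.2945, 0.0377]
tool_rot: [[-0.026, 1.0, 0.001], [1.0, 0.026, 0.0], [0.0, 0.001, -1.0]]
ft_force: [-0.7, -0.1, 3.5]
grip_width: 0.0216
```

Call:
arm_command --rows "1 0 0 1 0 0 0; 1 0 0 0 0 0 0; 1 0 0 0 0 0 0"

```text
time_s: 20.67
position: [0.6078, 0.2945, 0.0377]
tool_rot: [[-0.026, 1.0, 0.002], [1.0, 0.026, 0.0], [0.0, 0.002, -1.0]]
ft_force: [-3.3, -1.0, 10.0]
grip_width: 0.0219
```

Call:
arm_command --rows "1 0 0 -1 0 0 0; 0.4 0 0 0 0 0 0; 0.4 0 0 0 0 0 0; 0.4 0 0 0 0 0 0; 0.4 0 0 0 0 0 0"

```text
time_s: 21.08
position: [0.6075, 0.2943, 0.0368]
tool_rot: [[-0.026, 1.0, -0.0], [1.0, 0.026, -0.0], [-0.0, -0.0, -1.0]]
ft_force: [1.2, 0.3, 0.2]
grip_width: 0.0511
```

Call:
arm_command --rows "0.4 0 0 -20 0 0 0; 0.4 0 0 -35 0 0 0; 0.4 0 0 -40 0 0 0; 0.4 0 0 -40 0 0 0; 0.4 0 0 0 0 0 0"

```text
time_s: 21.5
position: [0.61, 0.2952, 0.1811]
tool_rot: [[-0.026, 1.0, 0.014], [1.0, 0.026, 0.004], [0.004, 0.014, -1.0]]
ft_force: [0.5, 0.0, 1.5]
grip_width: 0.0516
```

Run:
```python
from h import *
for c in('yellow','green','blue'): print(c,loc(c,.045,'t8')); print(c,loc(c,.045,'s8',n0='side'))
delta((.396,-.249,.17),91.6)
```

```text
yellow [(57, array([370.8, 251.2]), array([ 0.3971, -0.2483,  0.045 ]))]
yellow [(77, array([332.3, 177.9]), array([ 0.3969, -0.2443,  0.045 ]))]
green [(59, array([403.9, 253.5]), array([ 0.3927, -0.3393,  0.045 ]))]
green [(70, array([339.1, 161.2]), array([ 0.3898, -0.3253,  0.045 ]))]
blue []
blue [(56, array([175.8, 337.8]), array([0.6046, 0.2992, 0.045 ]))]
t 21.8 p [607.  294.2 170.3] yaw 91.48 F [-0.21 -0.06  0.26] w 51.3 q [16. 38. 59.  0. 83. 14.]
shift [-537.6 -224.9    1.4] rz -0.1
```

View pics/t8.png

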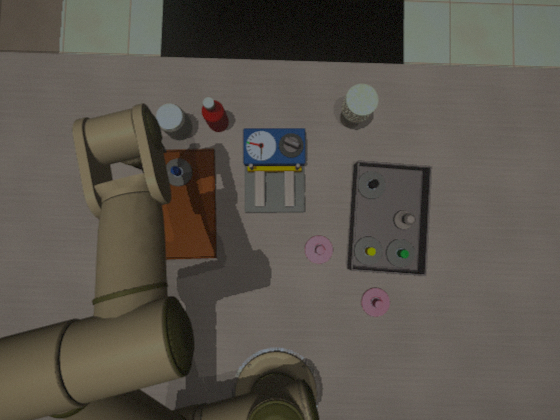

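Call:
arm_command --rows "0.4 -28 -10 0 0 0 0; 0.4 -36 -15 0 0 0 0; 0.4 -36 -15 0 0 0 0; 0.4 -36 -15 0 0 0 0; 0.4 -36 -15 0 0 0 0"

```text
time_s: 22.22
position: [0.5406, 0.1192, 0.1709]
tool_rot: [[-0.026, 1.0, -0.002], [1.0, 0.026, -0.0], [-0.0, -0.002, -1.0]]
ft_force: [0.4, -0.8, 0.3]
grip_width: 0.0511
```

Call:
arm_command --rows "0.4 -36 -15 0 0 0 0; 0.4 -36 -15 0 0 0 0; 0.4 -36 -15 0 0 0 0; 0.4 -36 -15 0 0 0 0; 0.4 -36 -15 0 0 0 0"

```text
time_s: 22.63
position: [0.4704, -0.0626, 0.1713]
tool_rot: [[-0.026, 1.0, -0.002], [1.0, 0.026, 0.001], [0.001, -0.002, -1.0]]
ft_force: [1.6, -0.3, 1.0]
grip_width: 0.0513
```

Call:
arm_command --rows "0.4 -36 -15 0 0 0 0; 0.4 -36 -15 0 0 0 0; 0.4 -36 -16 0 0 0 0; 0.4 -36 -16 0 0 0 0; 0.4 -36 -16 0 0 0 0"

```text
time_s: 23.05
position: [0.397, -0.2446, 0.1713]
tool_rot: [[-0.026, 1.0, -0.001], [1.0, 0.026, 0.001], [0.001, -0.001, -1.0]]
ft_force: [1.7, -0.3, -0.7]
grip_width: 0.0516
```

Call:
arm_command --rows "0.4 -6 0 30 0 0 0; 0.4 0 0 38 0 0 0; 0.4 0 0 0 0 0 0; 0.4 0 0 0 0 0 0"

```text
time_s: 23.38
position: [0.3978, -0.2485, 0.1031]
tool_rot: [[-0.026, 1.0, -0.004], [1.0, 0.026, 0.004], [0.004, -0.003, -1.0]]
ft_force: [0.6, 0.3, 1.0]
grip_width: 0.0514
```

Run:
```python
from h import *
print(loc('yellow',.045,n0='side'))
delta((.397,-.2485,.0405),91.6)
```

```text
[(34, array([332.8, 178.6]), array([ 0.3952, -0.2418,  0.045 ]))]
t 23.43 p [ 398.6 -249.   104.6] yaw 91.5 F [0.17 0.43 2.04] w 51.2 q [-46.  24.  99.   0.  57. -48.]
shift [ 0.5 -1.6 64.1] rz -0.1
```

Call:
arm_command --rows "0.4 0 0 30 0 0 0; 0.4 0 0 26 0 0 0; 0.4 0 0 6 0 0 0; 0.4 0 0 0 0 0 0; 1 0 0 0 0 0 0"

```text
time_s: 23.85
position: [0.3993, -0.2495, 0.0437]
tool_rot: [[-0.027, 1.0, 0.001], [1.0, 0.027, -0.001], [-0.002, 0.001, -1.0]]
ft_force: [-0.6, 0.1, 0.6]
grip_width: 0.04
```

Call:
arm_command --rows "1 0 0 0 0 0 0; 1 0 0 0 0 0 0; 1 0 0 0 0 0 0; 1 0 0 0 0 0 0; 1 0 0 0 0 0 0"

```text
time_s: 24.27
position: [0.3992, -0.2497, 0.0442]
tool_rot: [[-0.026, 1.0, 0.003], [1.0, 0.026, -0.003], [-0.003, 0.002, -1.0]]
ft_force: [0.3, 1.5, 10.3]
grip_width: 0.0213
```

Call:
arm_command --rows "1 0 0 -10 0 0 0; 1 0 0 -20 0 0 0; 1 0 0 -30 0 0 0; 1 0 0 -30 0 0 0; 1 0 0 0 0 0 0"

```text
time_s: 24.68
position: [0.4002, -0.2507, 0.1379]
tool_rot: [[-0.026, 1.0, 0.007], [1.0, 0.026, -0.008], [-0.008, 0.007, -1.0]]
ft_force: [0.5, -0.1, -0.6]
grip_width: 0.0211
```

Run:
```python
from h import *
delta((.4475,.0146,.0595),91.6)
print(loc('yellow',.1,'s9',n0='side'))
```

```text
t 24.68 p [ 400.2 -250.7  137.9] yaw 91.5 F [ 0.54 -0.13 -0.63] w 21.1 q [-46.  21.  97.   0.  62. -48.]
shift [264.6  53.7  76.7] rz -0.1
[(51, array([335.2, 151.5]), array([ 0.4013, -0.2887,  0.1   ]))]
```

Call:
arm_command --rows "1 28 4 0 0 0 0; 1 38 8 0 0 0 0; 1 38 8 0 0 0 0; 1 38 8 0 0 0 0; 1 38 8 0 0 0 0"

```text
time_s: 25.15
position: [0.4294, -0.0665, 0.1318]
tool_rot: [[-0.025, 1.0, -0.001], [1.0, 0.025, 0.0], [0.0, -0.001, -1.0]]
ft_force: [0.8, 0.2, -0.9]
grip_width: 0.0211
```

Call:
arm_command --rows "1 38 8 0 0 0 0; 1 30 7 0 0 0 0; 1 17 3 0 0 0 0; 1 0 0 25 0 0 0; 1 0 0 30 0 0 0"

```text
time_s: 25.57
position: [0.4464, 0.0182, 0.0775]
tool_rot: [[-0.029, 1.0, 0.004], [1.0, 0.029, -0.001], [-0.001, 0.004, -1.0]]
ft_force: [0.2, -0.9, -2.3]
grip_width: 0.0211
```

Call:
arm_command --rows "1 0 0 12 0 0 0; 1 0 0 0 0 0 0; 1 0 0 0 0 0 0; 1 0 0 0 0 0 0"

```text
time_s: 25.9
position: [0.446, 0.0169, 0.0658]
tool_rot: [[-0.026, 1.0, 0.001], [1.0, 0.026, -0.0], [-0.0, 0.001, -1.0]]
ft_force: [-1.0, -0.3, -1.0]
grip_width: 0.021
```

Run:
```python
from h import *
delta((.4475,.0146,.065),91.6)
im=snap('side','s10'); cv2.imwrite('pics/s10c.png',cv2.resize(im[150:290,150:350,::-1],None,fx=3.5,fy=3.5,interpolation=2))
```

```text
t 25.9 p [446.   16.9  65.8] yaw 91.47 F [-1.03 -0.32 -1.04] w 21.0 q [-13.  26. 105.   0.  49. -15.]
shift [-2.4  1.4  0.8] rz -0.1
```

View pics/s10c.png

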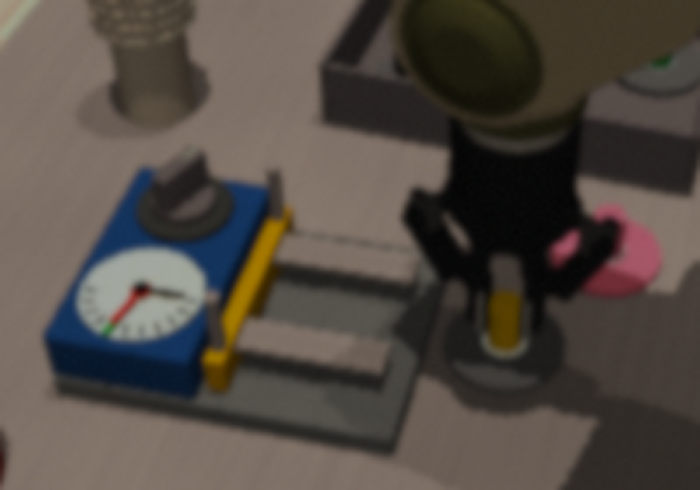

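Call:
arm_command --rows "1 -2 15 0.5 0 0 0; 1 0 15 0 0 0 0; 1 0 15 0 0 0 0; 1 0 0 0 0 0 0; 1 0 0 0 0 0 0"

```text
time_s: 26.37
position: [0.4909, 0.0162, 0.0652]
tool_rot: [[-0.026, 1.0, 0.001], [1.0, 0.026, -0.0], [-0.0, 0.001, -1.0]]
ft_force: [0.9, -0.2, -2.5]
grip_width: 0.0214
```

Call:
arm_command --rows "1 0 15 0 0 0 0; 1 0 15 0 0 0 0; 1 0 15 0 0 0 0; 1 0 15 0 0 0 0; 1 0 10 0 0 0 0"

```text
time_s: 26.78
position: [0.5609, 0.018, 0.0651]
tool_rot: [[-0.026, 1.0, 0.0], [1.0, 0.026, -0.0], [-0.0, 0.0, -1.0]]
ft_force: [0.0, 0.9, -2.3]
grip_width: 0.0211
```

Call:
arm_command --rows "1 0 0 0 0 0 0; 1 0 0 0 0 0 0; 1 0 0 -3 0 0 0; 1 0 0 -3 0 0 0; 1 0 0 -3 0 0 0"

```text
time_s: 27.2
position: [0.5598, 0.0181, 0.074]
tool_rot: [[-0.026, 1.0, -0.001], [1.0, 0.026, 0.0], [0.0, -0.001, -1.0]]
ft_force: [0.2, -0.6, -4.0]
grip_width: 0.0216
```

Call:
arm_command --rows "1 0 0 -3 0 0 0; 1 0 0 -2 0 0 0; 1 0 0 0 0 0 0; 1 0 0 0 0 0 0; 1 0 0 0 0 0 0"

```text
time_s: 27.62
position: [0.5602, 0.0181, 0.0782]
tool_rot: [[-0.026, 1.0, -0.001], [1.0, 0.026, 0.0], [0.0, -0.001, -1.0]]
ft_force: [-2.4, -0.3, -5.7]
grip_width: 0.0214
```

Run:
```python
from h import *
delta((.5625,.0178,.0595),91.6); dial('side','d8')
```

```text
t 27.62 p [560.2  18.1  78.2] yaw 91.48 F [-2.36 -0.31 -5.67] w 21.4 q [-10.  33.  86.  -0.  61. -12.]
shift [-0.4  2.3 18.7] rz -0.1
side {'red': (21, 1.843, 12.28), 'green': (4, 1.776, 11.84), 'black': (11, 0.712, 4.74)}
```

Call:
arm_command --rows "1 0 0 -2.5 0 0 0; 1 0 0 -2.5 0 0 0; 1 0 0 -2.5 0 0 0; 1 0 0 -2 0 0 0; 1 0 0 -2 0 0 0"

```text
time_s: 28.08
position: [0.5603, 0.0181, 0.0899]
tool_rot: [[-0.026, 1.0, -0.001], [1.0, 0.026, 0.0], [0.0, -0.001, -1.0]]
ft_force: [-2.6, -0.4, -12.9]
grip_width: 0.0211
```

Call:
arm_command --rows "1 0 0 0 0 0 0; 1 0 0 0 0 0 0; 1 0 0 0 0 0 0"

```text
time_s: 28.33
position: [0.5603, 0.0181, 0.0898]
tool_rot: [[-0.026, 1.0, -0.001], [1.0, 0.026, 0.0], [0.0, -0.001, -1.0]]
ft_force: [-3.2, -0.4, -12.7]
grip_width: 0.0212
```

Run:
```python
from h import *
st(); dial('side','d9')
```

```text
t 28.33 p [560.3  18.1  89.8] yaw 91.48 F [ -3.21  -0.42 -12.66] w 21.2 q [-10.  32.  86.   0.  62. -12.]
side {'red': (11, 1.843, 12.28), 'green': (4, 1.776, 11.84), 'black': (13, 1.741, 11.61)}
```

Call:
arm_command --rows "1 0 0 -0.7 0 0 0; 1 0 0 0 0 0 0; 1 0 0 0 0 0 0; 1 0 0 0 0 0 0; 1 0 0 0 0 0 0"

```text
time_s: 28.8
position: [0.5603, 0.0181, 0.0907]
tool_rot: [[-0.026, 1.0, -0.001], [1.0, 0.026, 0.0], [0.0, -0.001, -1.0]]
ft_force: [-5.4, 1.3, -12.3]
grip_width: 0.0211
```

Call:
arm_command --rows "1 0 0 0 0 0 0; 1 0 0 0 0 0 0; 1 0 0 0 0 0 0; 1 0 0 0 0 0 0; 1 0 0 0 0 0 0"

```text
time_s: 29.22
position: [0.5603, 0.0181, 0.0907]
tool_rot: [[-0.026, 1.0, -0.001], [1.0, 0.026, 0.0], [0.0, -0.001, -1.0]]
ft_force: [-5.1, 0.3, -11.9]
grip_width: 0.0214
```

Call:
arm_command --rows "1 0 0 0 0 0 0; 1 0 0 0 0 0 0; 1 0 0 0 0 0 0; 1 0 0 0 0 0 0; 1 0 0 0 0 0 0"

```text
time_s: 29.63
position: [0.5603, 0.0181, 0.0907]
tool_rot: [[-0.026, 1.0, -0.001], [1.0, 0.026, 0.0], [0.0, -0.001, -1.0]]
ft_force: [-5.1, 0.4, -12.8]
grip_width: 0.0212
```

Call:
arm_command --rows "1 0 0 0 0 0 0; 1 0 0 0 0 0 0; 1 0 0 0 0 0 0; 1 0 0 0 0 0 0; 1 0 0 0 0 0 0"

```text
time_s: 30.05
position: [0.5603, 0.0181, 0.0907]
tool_rot: [[-0.026, 1.0, -0.001], [1.0, 0.026, 0.0], [0.0, -0.001, -1.0]]
ft_force: [-5.6, 0.4, -13.1]
grip_width: 0.0209
```

Call:
arm_command --rows "1 0 0 0 0 0 0; 1 0 0 0 0 0 0; 1 0 0 0 0 0 0; 1 0 0 0 0 0 0; 1 0 0 0 0 0 0"

```text
time_s: 30.47
position: [0.5603, 0.0181, 0.0907]
tool_rot: [[-0.026, 1.0, -0.001], [1.0, 0.026, 0.0], [0.0, -0.001, -1.0]]
ft_force: [-5.4, 0.6, -14.1]
grip_width: 0.0214
```

Call:
arm_command --rows "1 0 0 0 0 0 0; 1 0 0 0 0 0 0; 1 0 0 0 0 0 0; 1 0 0 0 0 0 0"

```text
time_s: 30.8
position: [0.5603, 0.0181, 0.0907]
tool_rot: [[-0.026, 1.0, -0.001], [1.0, 0.026, 0.0], [0.0, -0.001, -1.0]]
ft_force: [-5.2, 0.4, -12.7]
grip_width: 0.0212
```

Run:
```python
from h import *
st(); dial('side','d10')
```

```text
t 30.8 p [560.3  18.1  90.7] yaw 91.48 F [ -5.18   0.41 -12.66] w 21.2 q [-10.  32.  86.  -0.  62. -12.]
side {'red': (2, 1.835, 12.23), 'green': (4, 1.776, 11.84), 'black': (18, 1.836, 12.24)}
```

Call:
arm_command --rows "1 0 0 5 0 0 0; 1 0 0 5 0 0 0; 1 0 0 5 0 0 0; 1 0 0 5 0 0 0; 1 0 0 4 0 0 0"

```text
time_s: 31.27
position: [0.5621, 0.0178, 0.0675]
tool_rot: [[-0.026, 1.0, 0.004], [1.0, 0.026, -0.001], [-0.001, 0.004, -1.0]]
ft_force: [0.7, -0.5, -1.8]
grip_width: 0.0207
```

Call:
arm_command --rows "1 0 0 2 0 0 0; 1 0 0 0 0 0 0; 1 0 0 0 0 0 0; 1 0 0 0 0 0 0"

```text
time_s: 31.6
position: [0.561, 0.018, 0.0653]
tool_rot: [[-0.026, 1.0, 0.001], [1.0, 0.026, -0.0], [-0.0, 0.001, -1.0]]
ft_force: [-0.1, -0.7, -0.9]
grip_width: 0.0212
```

Call:
arm_command --rows "1 0 -15 0 0 0 0; 1 0 -20 0 0 0 0; 1 0 -20 0 0 0 0; 1 0 -20 0 0 0 0; 1 0 -20 0 0 0 0"

```text
time_s: 32.02
position: [0.465, 0.0156, 0.0652]
tool_rot: [[-0.026, 1.0, 0.001], [1.0, 0.026, -0.0], [-0.0, 0.001, -1.0]]
ft_force: [-0.4, 0.1, -1.7]
grip_width: 0.0208
```

Call:
arm_command --rows "1 0 -20 0 0 0 0; 1 0 0 0 0 0 0; 1 0 0 -30 0 0 0; 1 0 0 -20 0 0 0; 1 0 0 0 0 0 0"

```text
time_s: 32.43
position: [0.448, 0.0147, 0.1183]
tool_rot: [[-0.026, 1.0, 0.008], [1.0, 0.026, -0.002], [-0.002, 0.008, -1.0]]
ft_force: [1.6, -0.0, -0.6]
grip_width: 0.0208
```

Run:
```python
from h import *
dial('side','d11');print(loc('yellow',.1,n0='side')); delta((.514,.288,.080),91.6)
```

```text
side {'red': (21, 1.843, 12.28), 'green': (4, 1.776, 11.84), 'black': (24, 0.005, 0.03)}
[(75, array([294.5, 224.9]), array([0.4467, 0.0115, 0.1   ]))]
t 32.53 p [446.3  15.  115.2] yaw 91.48 F [-0.56  0.35 -2.14] w 21.0 q [-13.  21. 102.   0.  57. -15.]
shift [271.2  74.6  35.2] rz -0.1
```

Call:
arm_command --rows "1 30 6 0 0 0 0; 1 38 10 0 0 0 0; 1 38 10 0 0 0 0; 1 38 10 0 0 0 0; 1 38 10 0 0 0 0"

```text
time_s: 32.95
position: [0.4868, 0.2001, 0.1134]
tool_rot: [[-0.026, 1.0, -0.002], [1.0, 0.026, -0.0], [-0.0, -0.002, -1.0]]
ft_force: [1.1, -0.4, -1.8]
grip_width: 0.0212
```

Call:
arm_command --rows "1 38 11 0 0 0 0; 1 33 11 0 0 0 0; 1 18 7 0 0 0 0; 1 0 0 15 0 0 0; 1 0 0 20 0 0 0"

```text
time_s: 33.37
position: [0.5141, 0.2895, 0.0788]
tool_rot: [[-0.028, 1.0, 0.001], [1.0, 0.028, 0.001], [0.0, 0.001, -1.0]]
ft_force: [-0.7, -0.6, -0.7]
grip_width: 0.0209
```

Call:
arm_command --rows "1 0 0 20 0 0 0; 1 0 0 10 0 0 0; 1 0 0 2 0 0 0; 1 0 0 0 0 0 0; 1 0 0 0 0 0 0"

```text
time_s: 33.78
position: [0.5141, 0.288, 0.0483]
tool_rot: [[-0.026, 1.0, 0.001], [1.0, 0.026, 0.0], [0.0, 0.001, -1.0]]
ft_force: [-0.2, 0.6, -0.5]
grip_width: 0.0212
```

Run:
```python
from h import *
delta((.514,.288,.043),91.6)
```

```text
t 33.78 p [514.1 288.   48.3] yaw 91.47 F [-0.16  0.58 -0.51] w 21.2 q [18. 38. 83.  0. 59. 16.]
shift [-0.  -0.1  5.3] rz -0.1
```

Call:
arm_command --rows "1 0 0 3 0 0 0; 1 0 0 1.5 0 0 0; 1 0 0 0 0 0 0; 1 0 0 0 0 0 0"

```text
time_s: 34.12
position: [0.5137, 0.288, 0.0436]
tool_rot: [[-0.026, 1.0, 0.0], [1.0, 0.026, 0.0], [0.0, 0.0, -1.0]]
ft_force: [1.1, 0.9, -1.3]
grip_width: 0.0214
```

Call:
arm_command --rows "1 0 0 1 0 0 0; 1 0 0 0 0 0 0; 1 0 0 0 0 0 0"

```text
time_s: 34.37
position: [0.5138, 0.288, 0.0432]
tool_rot: [[-0.026, 1.0, 0.001], [1.0, 0.026, 0.0], [0.0, 0.001, -1.0]]
ft_force: [-2.6, -1.3, 4.9]
grip_width: 0.0213
```

Contact. Release, rise, look.

Call:
arm_command --rows "1 0 0 -0.5 0 0 0; 0.4 0 0 0 0 0 0; 0.4 0 0 0 0 0 0; 0.4 0 0 0 0 0 0; 0.4 0 0 0 0 0 0"

```text
time_s: 34.78
position: [0.5137, 0.2879, 0.0428]
tool_rot: [[-0.026, 1.0, 0.0], [1.0, 0.026, 0.0], [0.0, 0.0, -1.0]]
ft_force: [-0.3, -0.5, 0.1]
grip_width: 0.0513
```

Call:
arm_command --rows "0.4 0 0 -20 0 0 0; 0.4 0 0 -35 0 0 0; 0.4 0 0 -35 0 0 0; 0.4 0 0 -35 0 0 0; 0.4 0 0 0 0 0 0"

```text
time_s: 35.2
position: [0.516, 0.2888, 0.1748]
tool_rot: [[-0.026, 1.0, 0.012], [1.0, 0.026, 0.004], [0.003, 0.012, -1.0]]
ft_force: [0.5, 0.1, 0.3]
grip_width: 0.0508
```

Run:
```python
from h import *
for c in('green','yellow'): print(c,loc(c,.045,'t12')); print(c,loc(c,.045,'s12',n0='side'))
delta((.3927,-.3393,.165),91.6)
```

```text
green [(59, array([403.9, 253.5]), array([ 0.3927, -0.3393,  0.045 ]))]
green []
yellow [(37, array([174.9, 204. ]), array([0.5136, 0.2902, 0.045 ]))]
yellow []
t 35.4 p [513.1 287.8 166.7] yaw 91.47 F [ 0.09  0.2  -0.16] w 51.6 q [18. 30. 75.  0. 75. 16.]
shift [-623.7 -136.5    2.3] rz -0.1
```

Call:
arm_command --rows "0.4 -28 -6 0 0 0 0; 0.4 -38 -8 0 0 0 0; 0.4 -38 -8 0 0 0 0; 0.4 -38 -8 0 0 0 0; 0.4 -38 -8 0 0 0 0"

```text
time_s: 35.82
position: [0.479, 0.1056, 0.1664]
tool_rot: [[-0.026, 1.0, -0.003], [1.0, 0.026, 0.0], [0.0, -0.003, -1.0]]
ft_force: [1.0, -0.3, -0.2]
grip_width: 0.0516
```

Call:
arm_command --rows "0.4 -38 -8 0 0 0 0; 0.4 -38 -8 0 0 0 0; 0.4 -38 -8 0 0 0 0; 0.4 -38 -8 0 0 0 0; 0.4 -38 -8 0 0 0 0"

```text
time_s: 36.23
position: [0.444, -0.0854, 0.1666]
tool_rot: [[-0.026, 1.0, -0.002], [1.0, 0.026, 0.001], [0.001, -0.002, -1.0]]
ft_force: [0.6, -0.2, 0.4]
grip_width: 0.051
```

Call:
arm_command --rows "0.4 -38 -8 0 0 0 0; 0.4 -38 -8 0 0 0 0; 0.4 -38 -9 0 0 0 0; 0.4 -38 -9 0 0 0 0; 0.4 -38 -9 0 0 0 0"

```text
time_s: 36.65
position: [0.4059, -0.2765, 0.1665]
tool_rot: [[-0.025, 1.0, -0.002], [1.0, 0.025, 0.002], [0.002, -0.002, -1.0]]
ft_force: [1.5, 0.4, 1.1]
grip_width: 0.051
```

Call:
arm_command --rows "0.4 -38 -8 0 0 0 0; 0.4 -25 -8 0 0 0 0; 0.4 0 0 25 0 0 0; 0.4 0 0 35 0 0 0; 0.4 0 0 0 0 0 0"

```text
time_s: 37.07
position: [0.3904, -0.3362, 0.1018]
tool_rot: [[-0.024, 1.0, -0.007], [1.0, 0.025, 0.01], [0.01, -0.007, -1.0]]
ft_force: [-1.1, 1.0, -1.2]
grip_width: 0.0514
```

Call:
arm_command --rows "0.4 0 0 0 0 0 0; 0.4 0 0 0 0 0 0"

```text
time_s: 37.23
position: [0.3931, -0.3384, 0.1086]
tool_rot: [[-0.026, 1.0, 0.0], [1.0, 0.026, -0.0], [-0.0, 0.0, -1.0]]
ft_force: [0.5, 0.9, 0.2]
grip_width: 0.0509
```

Run:
```python
from h import *
print(loc('green',.045,n0='side'))
delta((.3927,-.3398,.0420),91.6)
```

```text
[]
t 37.28 p [ 393.3 -338.6  109.1] yaw 91.51 F [-0.1  -0.54  0.37] w 50.9 q [-54.  27.  91.   0.  61. -55.]
shift [-1.1 -0.7 67.1] rz -0.1
```

Call:
arm_command --rows "0.4 -1 0 30 0 0 0; 0.4 0 0 28 0 0 0; 0.4 0 0 9 0 0 0; 0.4 0 0 0 0 0 0; 1 0 0 0 0 0 0"

```text
time_s: 37.7
position: [0.3933, -0.3398, 0.0421]
tool_rot: [[-0.026, 1.0, 0.001], [1.0, 0.026, -0.001], [-0.001, 0.001, -1.0]]
ft_force: [-1.6, 0.2, 0.5]
grip_width: 0.0406
```

Call:
arm_command --rows "1 0 0 0 0 0 0; 1 0 0 0 0 0 0; 1 0 0 0 0 0 0; 1 0 0 0 0 0 0; 1 0 0 0 0 0 0"

```text
time_s: 38.12
position: [0.3935, -0.3401, 0.0429]
tool_rot: [[-0.026, 1.0, 0.002], [1.0, 0.026, -0.003], [-0.003, 0.002, -1.0]]
ft_force: [-0.9, 1.4, 6.4]
grip_width: 0.0212
```

Call:
arm_command --rows "1 0 0 -10 0 0 0; 1 0 0 -20 0 0 0; 1 0 0 -30 0 0 0; 1 0 0 -30 0 0 0; 1 0 0 0 0 0 0"

```text
time_s: 38.53
position: [0.3943, -0.3412, 0.1373]
tool_rot: [[-0.026, 1.0, 0.006], [1.0, 0.026, -0.009], [-0.009, 0.006, -1.0]]
ft_force: [-0.1, -1.1, 0.0]
grip_width: 0.0212
```

Run:
```python
from h import *
delta((.4475,.0146,.0595),91.6)
```

```text
t 38.53 p [ 394.3 -341.2  137.3] yaw 91.49 F [-0.12 -1.14  0.03] w 21.2 q [-54.  25.  89.   0.  65. -55.]
shift [355.  62.  75.] rz -0.1
```

Call:
arm_command --rows "1 28 4 0 0 0 0; 1 38 7 0 0 0 0; 1 38 7 0 0 0 0; 1 38 7 0 0 0 0; 1 38 7 0 0 0 0"

```text
time_s: 38.95
position: [0.42, -0.157, 0.1316]
tool_rot: [[-0.025, 1.0, 0.001], [1.0, 0.025, -0.001], [-0.001, 0.001, -1.0]]
ft_force: [1.5, -0.0, -0.3]
grip_width: 0.0213
```

Call:
arm_command --rows "1 38 7 0 0 0 0; 1 38 7 0 0 0 0; 1 38 7 0 0 0 0; 1 36 6 0 0 0 0; 1 22 3 0 0 0 0"

```text
time_s: 39.37
position: [0.4455, 0.0171, 0.1316]
tool_rot: [[-0.028, 1.0, 0.001], [1.0, 0.028, 0.0], [0.0, 0.001, -1.0]]
ft_force: [0.1, -0.9, -1.8]
grip_width: 0.0213
```

Call:
arm_command --rows "1 0 0 25 0 0 0; 1 0 0 30 0 0 0; 1 0 0 12 0 0 0; 1 0 0 0 0 0 0; 1 0 0 0 0 0 0"

```text
time_s: 39.78
position: [0.4458, 0.0141, 0.0643]
tool_rot: [[-0.026, 1.0, -0.0], [1.0, 0.026, 0.0], [0.0, -0.0, -1.0]]
ft_force: [-0.9, -0.2, -0.2]
grip_width: 0.0212
```

Run:
```python
from h import *
delta((.4475,.0146,.064),91.6)
im=snap('side','s14'); cv2.imwrite('pics/s14c.png',cv2.resize(im[150:290,150:350,::-1],None,fx=3.5,fy=3.5,interpolation=2))
```

```text
t 39.78 p [445.8  14.1  64.3] yaw 91.48 F [-0.94 -0.2  -0.23] w 21.2 q [-13.  26. 105.  -0.  49. -15.]
shift [0.5 1.7 0.3] rz -0.1
```

View pics/s14c.png

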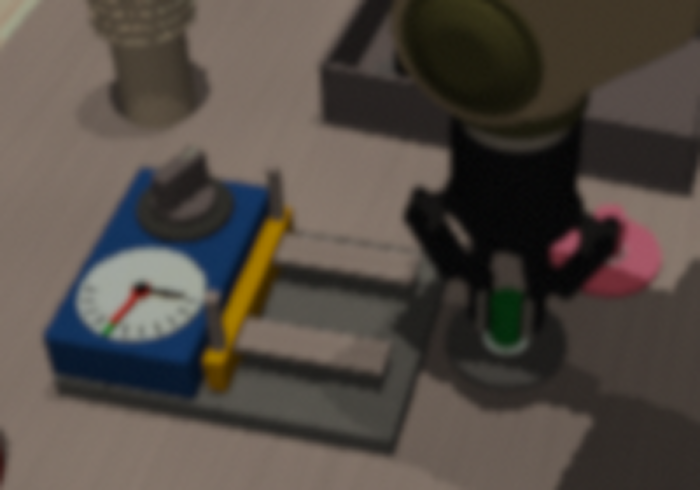

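Green held well, at the same height as yellow was. Slide in and start pulling.

Call:
arm_command --rows "1 0 15 0 0 0 0; 1 0 15 0 0 0 0; 1 0 15 0 0 0 0; 1 0 0 0 0 0 0; 1 0 0 0 0 0 0"

```text
time_s: 40.25
position: [0.4911, 0.0151, 0.0649]
tool_rot: [[-0.026, 1.0, 0.002], [1.0, 0.026, -0.0], [-0.0, 0.002, -1.0]]
ft_force: [-0.8, -1.1, -0.1]
grip_width: 0.0213
```

Call:
arm_command --rows "1 0 15 0 0 0 0; 1 0 15 0 0 0 0; 1 0 15 0 0 0 0; 1 0 15 0 0 0 0; 1 0 11 0 0 0 0"

```text
time_s: 40.67
position: [0.562, 0.017, 0.0646]
tool_rot: [[-0.026, 1.0, 0.001], [1.0, 0.026, -0.0], [-0.0, 0.001, -1.0]]
ft_force: [-0.3, -0.5, -0.5]
grip_width: 0.0212
```

Call:
arm_command --rows "1 0 0 0 0 0 0; 1 0 0 0 0 0 0; 1 0 0 -3 0 0 0; 1 0 0 -3 0 0 0; 1 0 0 -3 0 0 0"

```text
time_s: 41.08
position: [0.5608, 0.0171, 0.0732]
tool_rot: [[-0.026, 1.0, -0.001], [1.0, 0.026, 0.0], [0.0, -0.001, -1.0]]
ft_force: [-1.1, -0.7, -4.2]
grip_width: 0.0216
```

Call:
arm_command --rows "1 0 0 -3 0 0 0; 1 0 0 -2 0 0 0; 1 0 0 0 0 0 0; 1 0 0 0 0 0 0; 1 0 0 0 0 0 0"

```text
time_s: 41.5
position: [0.5612, 0.0172, 0.0774]
tool_rot: [[-0.026, 1.0, -0.001], [1.0, 0.026, 0.0], [0.0, -0.001, -1.0]]
ft_force: [-2.8, 1.3, -5.3]
grip_width: 0.0211
```

Run:
```python
from h import *
delta((.5625,.0178,.0595),91.6); dial('side','d15')
```

```text
t 41.5 p [561.2  17.2  77.4] yaw 91.48 F [-2.79  1.29 -5.34] w 21.1 q [-10.  33.  86.   0.  61. -12.]
shift [ 0.6  1.3 17.9] rz -0.1
side {'red': (21, 1.843, 12.28), 'green': (4, 1.776, 11.84), 'black': (10, 0.719, 4.8)}
```

Call:
arm_command --rows "1 0 0 -2.5 0 0 0; 1 0 0 -2.5 0 0 0; 1 0 0 -2.5 0 0 0; 1 0 0 -2 0 0 0; 1 0 0 -2 0 0 0"

```text
time_s: 41.97
position: [0.5613, 0.0172, 0.0891]
tool_rot: [[-0.026, 1.0, -0.001], [1.0, 0.026, 0.0], [0.0, -0.001, -1.0]]
ft_force: [-2.2, 0.1, -12.9]
grip_width: 0.0212
```

Call:
arm_command --rows "1 0 0 0 0 0 0; 1 0 0 0 0 0 0; 1 0 0 0 0 0 0"

```text
time_s: 42.22
position: [0.5613, 0.0172, 0.089]
tool_rot: [[-0.026, 1.0, -0.001], [1.0, 0.026, 0.0], [0.0, -0.001, -1.0]]
ft_force: [-3.5, -0.2, -13.0]
grip_width: 0.0212
```

Run:
```python
from h import *
st(); dial('side','d16')
```

```text
t 42.22 p [561.3  17.2  89. ] yaw 91.48 F [ -3.49  -0.21 -13.04] w 21.2 q [-10.  32.  85.   0.  62. -12.]
side {'red': (2, 1.835, 12.23), 'green': (4, 1.776, 11.84), 'black': (16, 1.828, 12.19)}
```

On the mark already; hold with a hair more.

Call:
arm_command --rows "1 0 0 -0.2 0 0 0; 1 0 0 0 0 0 0; 1 0 0 0 0 0 0; 1 0 0 0 0 0 0; 1 0 0 0 0 0 0"

```text
time_s: 42.68
position: [0.5614, 0.0172, 0.0894]
tool_rot: [[-0.026, 1.0, -0.001], [1.0, 0.026, 0.0], [0.0, -0.001, -1.0]]
ft_force: [-5.2, -0.2, -13.1]
grip_width: 0.0214
```

Call:
arm_command --rows "1 0 0 0 0 0 0; 1 0 0 0 0 0 0; 1 0 0 0 0 0 0; 1 0 0 0 0 0 0; 1 0 0 0 0 0 0"

```text
time_s: 43.1
position: [0.5613, 0.0172, 0.0894]
tool_rot: [[-0.026, 1.0, -0.001], [1.0, 0.026, 0.0], [0.0, -0.001, -1.0]]
ft_force: [-4.7, 0.4, -12.3]
grip_width: 0.0211
```

Call:
arm_command --rows "1 0 0 0 0 0 0; 1 0 0 0 0 0 0; 1 0 0 0 0 0 0; 1 0 0 0 0 0 0; 1 0 0 0 0 0 0"

```text
time_s: 43.52
position: [0.5613, 0.0171, 0.0894]
tool_rot: [[-0.026, 1.0, -0.001], [1.0, 0.026, 0.0], [0.0, -0.001, -1.0]]
ft_force: [-4.9, 0.5, -12.8]
grip_width: 0.0209
```

Call:
arm_command --rows "1 0 0 0 0 0 0; 1 0 0 0 0 0 0; 1 0 0 0 0 0 0; 1 0 0 0 0 0 0; 1 0 0 0 0 0 0"

```text
time_s: 43.93
position: [0.5614, 0.0172, 0.0894]
tool_rot: [[-0.026, 1.0, -0.001], [1.0, 0.026, 0.0], [0.0, -0.001, -1.0]]
ft_force: [-4.9, 0.1, -12.1]
grip_width: 0.0212
```

Call:
arm_command --rows "1 0 0 0 0 0 0; 1 0 0 0 0 0 0; 1 0 0 0 0 0 0; 1 0 0 0 0 0 0; 1 0 0 0 0 0 0"

```text
time_s: 44.35
position: [0.5613, 0.0172, 0.0894]
tool_rot: [[-0.026, 1.0, -0.001], [1.0, 0.026, 0.0], [0.0, -0.001, -1.0]]
ft_force: [-4.9, 0.4, -13.5]
grip_width: 0.0212
```

Call:
arm_command --rows "1 0 0 0 0 0 0; 1 0 0 0 0 0 0; 1 0 0 0 0 0 0"

```text
time_s: 44.6
position: [0.5614, 0.0172, 0.0894]
tool_rot: [[-0.026, 1.0, -0.001], [1.0, 0.026, 0.0], [0.0, -0.001, -1.0]]
ft_force: [-3.9, 0.0, -12.2]
grip_width: 0.0216
```

Run:
```python
from h import *
st(); dial('side','d17')
```

```text
t 44.6 p [561.4  17.2  89.4] yaw 91.48 F [ -3.91   0.03 -12.18] w 21.6 q [-10.  32.  85.   0.  62. -12.]
side {'red': (2, 1.835, 12.23), 'green': (4, 1.776, 11.84), 'black': (18, 1.836, 12.24)}
```

Call:
arm_command --rows "1 0 0 5 0 0 0; 1 0 0 5 0 0 0; 1 0 0 5 0 0 0; 1 0 0 5 0 0 0; 1 0 0 4 0 0 0"

```text
time_s: 45.07
position: [0.5631, 0.0168, 0.0662]
tool_rot: [[-0.026, 1.0, 0.004], [1.0, 0.026, -0.001], [-0.001, 0.004, -1.0]]
ft_force: [-0.1, -0.1, -0.4]
grip_width: 0.0214
```

Call:
arm_command --rows "1 0 0 1 0 0 0; 1 0 0 0 0 0 0; 1 0 0 0 0 0 0; 1 0 0 0 0 0 0"

```text
time_s: 45.4
position: [0.5621, 0.017, 0.065]
tool_rot: [[-0.026, 1.0, 0.001], [1.0, 0.026, -0.0], [-0.0, 0.001, -1.0]]
ft_force: [-1.1, 0.1, -1.2]
grip_width: 0.0213
```

Call:
arm_command --rows "1 0 -15 0 0 0 0; 1 0 -20 0 0 0 0; 1 0 -20 0 0 0 0; 1 0 -20 0 0 0 0; 1 0 -20 0 0 0 0"

```text
time_s: 45.82
position: [0.466, 0.0146, 0.0649]
tool_rot: [[-0.026, 1.0, 0.001], [1.0, 0.026, -0.0], [-0.0, 0.001, -1.0]]
ft_force: [0.1, -0.3, -0.1]
grip_width: 0.0211
```

Call:
arm_command --rows "1 0 -20 0 0 0 0; 1 0 0 0 0 0 0; 1 0 0 -30 0 0 0; 1 0 0 -20 0 0 0; 1 0 0 0 0 0 0"

```text
time_s: 46.23
position: [0.4489, 0.0137, 0.118]
tool_rot: [[-0.026, 1.0, 0.008], [1.0, 0.026, -0.002], [-0.002, 0.008, -1.0]]
ft_force: [1.0, -0.5, -0.1]
grip_width: 0.0216
```

Run:
```python
from h import *
dial('side','d18');print(loc('green',.1,n0='side')); delta((.420,.2825,.080),91.6)
```

```text
side {'red': (21, 1.843, 12.28), 'green': (4, 1.776, 11.84), 'black': (24, 0.005, 0.03)}
[]
t 46.33 p [447.3  14.1 114.9] yaw 91.48 F [-0.39 -0.06 -2.12] w 20.9 q [-13.  21. 102.   0.  57. -15.]
shift [269.1 -20.4  34.7] rz -0.1
```

Call:
arm_command --rows "1 28 -2 0 0 0 0; 1 38 -3 0 0 0 0; 1 38 -3 0 0 0 0; 1 38 -3 0 0 0 0; 1 38 -3 0 0 0 0"

```text
time_s: 46.75
position: [0.4273, 0.1953, 0.1133]
tool_rot: [[-0.025, 1.0, -0.002], [1.0, 0.025, -0.0], [-0.0, -0.002, -1.0]]
ft_force: [1.1, -0.2, -1.8]
grip_width: 0.021
```

Call:
arm_command --rows "1 38 -3 0 0 0 0; 1 33 -2 0 0 0 0; 1 18 -1 0 0 0 0; 1 0 0 15 0 0 0; 1 0 0 20 0 0 0"

```text
time_s: 47.17
position: [0.4198, 0.284, 0.0788]
tool_rot: [[-0.028, 1.0, 0.002], [1.0, 0.028, 0.001], [0.001, 0.002, -1.0]]
ft_force: [-0.0, -1.5, -1.7]
grip_width: 0.021
```

Call:
arm_command --rows "1 0 0 20 0 0 0; 1 0 0 10 0 0 0; 1 0 0 2 0 0 0; 1 0 0 0 0 0 0; 1 0 0 0 0 0 0"

```text
time_s: 47.58
position: [0.4199, 0.2826, 0.0475]
tool_rot: [[-0.026, 1.0, -0.0], [1.0, 0.026, -0.0], [-0.0, -0.0, -1.0]]
ft_force: [0.2, -0.1, -1.1]
grip_width: 0.0208
```

Run:
```python
from h import *
delta((.420,.2825,.042),91.6)
```

```text
t 47.58 p [419.9 282.6  47.5] yaw 91.48 F [ 0.17 -0.12 -1.14] w 20.8 q [21. 32. 97.  0. 51. 19.]
shift [-0.1  0.1  5.5] rz -0.1
```

Call:
arm_command --rows "1 0 0 3 0 0 0; 1 0 0 1.5 0 0 0; 1 0 0 0 0 0 0; 1 0 0 0 0 0 0"

```text
time_s: 47.92
position: [0.4198, 0.2825, 0.0432]
tool_rot: [[-0.026, 1.0, 0.0], [1.0, 0.026, 0.0], [0.0, 0.0, -1.0]]
ft_force: [-0.3, -0.3, -0.5]
grip_width: 0.021
```

Call:
arm_command --rows "1 0 0 1 0 0 0; 1 0 0 0 0 0 0; 1 0 0 0 0 0 0"

```text
time_s: 48.17
position: [0.4198, 0.2825, 0.0421]
tool_rot: [[-0.026, 1.0, 0.0], [1.0, 0.026, 0.0], [0.0, 0.0, -1.0]]
ft_force: [0.7, -0.4, -1.7]
grip_width: 0.0212
```

Call:
arm_command --rows "1 0 0 1 0 0 0; 1 0 0 0 0 0 0; 1 0 0 0 0 0 0"

```text
time_s: 48.42
position: [0.4198, 0.2826, 0.0419]
tool_rot: [[-0.026, 1.0, 0.001], [1.0, 0.026, 0.0], [0.0, 0.001, -1.0]]
ft_force: [-3.5, 0.2, 10.2]
grip_width: 0.0214
```

Contact. Release, rise and move to the middle, clear of the views.

Call:
arm_command --rows "1 0 0 -1 0 0 0; 0.4 0 0 0 0 0 0; 0.4 0 0 0 0 0 0; 0.4 0 0 0 0 0 0; 0.4 0 0 0 0 0 0"

```text
time_s: 48.83
position: [0.4198, 0.2825, 0.0419]
tool_rot: [[-0.026, 1.0, -0.0], [1.0, 0.026, -0.0], [-0.0, -0.0, -1.0]]
ft_force: [0.2, 0.7, -0.0]
grip_width: 0.0512
```

Call:
arm_command --rows "0.4 0 0 -20 0 0 0; 0.4 0 0 -35 0 0 0; 0.4 0 0 -35 0 0 0; 0.4 0 0 -40 0 0 0; 0.4 0 0 -40 0 0 0"

```text
time_s: 49.25
position: [0.4193, 0.2823, 0.2137]
tool_rot: [[-0.026, 1.0, -0.001], [1.0, 0.026, -0.0], [-0.0, -0.001, -1.0]]
ft_force: [-0.2, -0.2, 0.6]
grip_width: 0.0514
```

Call:
arm_command --rows "0.4 -28 0 0 0 0 0; 0.4 -38 0 0 0 0 0; 0.4 -38 0 0 0 0 0; 0.4 -38 0 0 0 0 0; 0.4 -38 0 0 0 0 0"

```text
time_s: 49.67
position: [0.424, 0.1011, 0.2121]
tool_rot: [[-0.026, 1.0, 0.0], [1.0, 0.026, -0.0], [-0.0, 0.0, -1.0]]
ft_force: [0.9, -0.5, 0.7]
grip_width: 0.0511
```

Call:
arm_command --rows "0.4 -38 0 0 0 0 0; 0.4 -38 0 0 0 0 0; 0.4 -38 0 0 0 0 0; 0.4 -38 0 0 0 0 0; 0.4 0 0 0 0 0 0"

```text
time_s: 50.08
position: [0.4288, -0.0547, 0.212]
tool_rot: [[-0.02, 1.0, 0.001], [1.0, 0.02, -0.002], [-0.002, 0.001, -1.0]]
ft_force: [0.4, -0.0, -0.4]
grip_width: 0.0513
```

Run:
```python
from h import *
st()
for c in('blue','yellow','green'): print(c,loc(c,.045,'t20'))
dial('side','s20'); dial('top','t21')
a=cv2.imread('pics/t20.png')[80:300,130:440]; b=cv2.imread('pics/s20.png')[180:410,90:330]
a=cv2.resize(a,(465,330),interpolation=2); b=cv2.resize(b,(330,330),interpolation=2)
cv2.imwrite('pics/fin.png',np.hstack([a,b]))
```

```text
t 50.08 p [428.8 -54.7 212. ] yaw 91.14 F [ 0.4  -0.04 -0.35] w 51.3 q [-23.  12.  95.  -0.  73. -24.]
blue [(45, array([174.4, 169.9]), array([0.6074, 0.2951, 0.045 ]))]
yellow [(57, array([175.4, 203.8]), array([0.5141, 0.2887, 0.045 ]))]
green [(54, array([176.4, 238.5]), array([0.4197, 0.2823, 0.045 ]))]
side {'red': (21, 1.843, 12.28), 'green': (4, 1.776, 11.84), 'black': (25, 0.016, 0.1)}
top {'red': (16, 1.888, 12.59), 'green': (5, 1.857, 12.38), 'black': (44, 0.382, 2.55)}
```

View pics/fin.png

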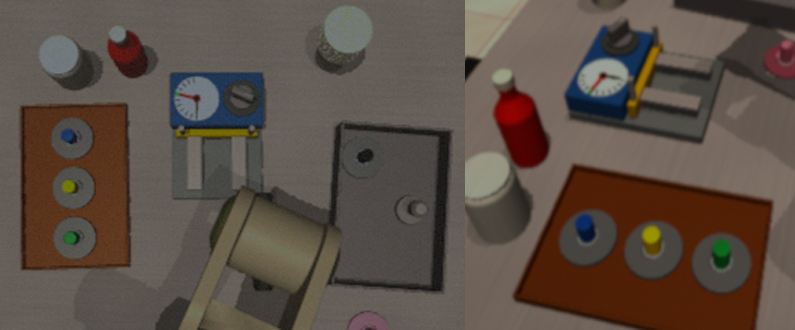

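```bash
python3 -c "
from h import *
print(env.close_job())"
```

```text
the job is handed in; nothing more can be done
None
```

I set the red hand on the green 12 N mark, then pulled the blue, yellow and green lids in that order and laid them in the tray. There was no white lid in the crate today, so I passed over it. The job is handed in, at about 50 s of the 210 s allowed.

- **Pulls:** each lid was held for about 2.4 s with the black hand on the red one. The camera put the two hands within about 0.02 rad of each other, and the wrist force rose by roughly 11–12 N, well under 18 N.
- **Final picture:** the three lids lie flat in a row in the tray. The black-knobbed lid and the tamper are in the crate. The bottle, canister and cups look unmoved, and the gripper is empty and raised clear.
- **Red hand:** it reads 0.03 rad (top camera) to 0.07 rad (side camera) past the green mark. Only a few pixels show the mark, so this is within the measuring error. By eye it lies on the mark.
- **Readings that disagreed:**
  - The wrist force gave a pull up to about 1 N lower than the dial; I went by the dial.
  - The black-hand reading from the top camera is unreliable, because the arm or its shadow covers part of the dial. I used the side camera, which shows it back at zero.

I saw no sign of a knocked lid or a slackened grip during the run.

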